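# Screw the lid onto the tilted storage jar

### The arm

A 6-joint arm with a two-finger parallel gripper is mounted at the origin on a cart in front of the work surface, level with it; the furniture and walls round the work are solid. World frame = base frame: x ahead of the robot, y to its left, z up, the work surface at z = 0. Lengths are in m, angles in rad, forces in N, time in s.
With the tool pointing down it reaches from about 0.25 to 0.775 m from the base axis. Payload 4 kg.
Tool frame: the origin (TCP) lies on the centre line of the jaws, within the pads' length; the fingertips stand 8 mm ahead of it and the grasp point (between the pads) lies 11 mm behind it; y points along the fingers, x is the direction in which the jaws open and shut, and the axes are right-handed (so a half turn about y gives the same grasp; the last joint's range is limited). The gripper opens to 94 mm and grips with 3 to 60 N. Pads are 16 mm wide; open, the fingers measure 119 mm over their backs; the gripper's body (75 mm by 177 mm) begins 78 mm behind the grasp point.
Start: joints at [-1.237, 0.087, 1.371, -0, 1.684, -0.103], TCP at [0.233, -0.498, 0.214] pointing down, gripper open.
Joint ranges: [-3.1, 3.1], [-0.76, 2.03], [0.27, 2.55], [-1.08, 4.22], [0.17, 2.65], [-2.57, 2.57]. Speed limits (rad/s): [2.79, 2.79, 3.14, 3.14, 3.14, 3.14].

### API

Orientations are given as [roll, pitch, yaw] about the fixed x, y, z axes, in that order (R = Rz(yaw) Ry(pitch) Rx(roll)).
In Python, from bench import robot gives the robot as it stands.
- The arm moves only by the tool step_arm, never from a script. Its argument "commands" is a list of rows, each an object with "xyz": the shift along the world's x, y, z in m, a list of three; "twist": the turn, a rotation vector about the world's x, y, z in degrees, a list of three. In form: [{"xyz": [tx, ty, tz], "twist": [ax, ay, az]}, ...]. A call has 1 to 12 rows; each row is the pose to reach, as a shift and turn from the pose commanded when the call began; what a row does not reach only later rows make up. A row lasts 1/12 s, in which the tool goes at most 41.7 mm and 7.16 degrees, less where a joint would pass 70% of its speed; a pose out of reach is approached as far as the arm can. A call with a gripper value outside its range is refused whole. "fingers" is the closure in counts, from 0 (fully open) to 255 (shut), set as the call begins (left out, the last holds). The fingers move at their own pace and stop on an object; the grip force is fixed at half the most. Time passes only in rows, so rows that repeat a pose let the fingers close. It gives the time, the measured TCP pose, the force and the opening at its end, in the units of the state.
- robot.get_obs(): the state, without advancing time (a new reading comes with each control period).
- robot.snapshot(name): name is "scene" or "top"; returns (picture, depth): 384x512x3 uint8, red, green, blue; 384x512 float32, m along the optical axis (not along the pixel's ray), 0 where there is no reading.
- robot.camera_info(name): a dict with "fx", "fy", "cx", "cy" (pixels), "k1" (the pictures are not rectified: a ray, as slopes to the right and down, at radius r is drawn at 1 + k1 r^2 times it, then the intrinsics apply), "R" (3x3) and "t" (3): a world point X has camera coordinates R X + t. Camera axes: x right, y down, z forward; pixel columns grow to the right and rows downward; lengths in m; the calibration is good to about 2 mm. A picture is of the moment at which its call begins. camera_info takes no time and is no camera call.
- robot.close_job(): hands the job in, once; it reports no verdict.
The state is a dict: "time": time; "joint_positions": joint angles; "qvel": joint speeds; "joint_torque": joint torques, N m; "tool_pos": TCP position; "ee_rot": TCP orientation; "wrist_force": force on the tool from outside, world axes, zero at the start; "wrist_torque": the same for the moment, N m; "width": finger opening in m.
Only numpy, scipy, OpenCV 4.12 (cv2) and the standard library are available. Lean on these libraries where they do the work, as an engineer would, in place of code of your own. Each camera call takes 0.05 s, during which the arm holds its last target.

### The job

Close the open storage jar that leans in its wooden stand: take the loose lid from the worktop, set it squarely over the jar's mouth, turn it back (anticlockwise) until its lugs drop in between the thread ribs, then screw it on clockwise until it is fully home on its seal, and let go. Do not force it; against the stops it only jams. Leave the things standing round about where they are.

Things in the scene. Friction and masses are not known exactly. Their poses are not given: they have to be found in the camera images.
- lid: the loose lid, lying skirt down on the worktop to the right: a metal cap 100 mm across (102 over its knurling), top face at z = 25 mm, with a straight black grip bar on top. Origin: centre of the skirt's lower edge; z up through the bar, x along the bar. Hollow below: 94 mm inside, 22 mm deep. About 0.16 kg
- lid_bar (a point): middle of the lid's grip bar, on the lid's axis, z = 40 mm in the lid's frame (same axes). The bar is 66 mm long (x), 16 mm wide (y) and stands from z = 25 to 56 mm: pinch it across its width
- lid_lugs (a point): on the lid's axis, at the middle height of its three inward lugs (z = 3 mm in the lid's frame, same axes). They are 120 degrees apart, one below the bar's +x end, 9 mm wide, 4.5 mm high (z = 0.5 to 5), and leave an 82 mm circle free
- jar_mouth (a point): centre of the rim of the open jar (white, body 102 mm, neck 76 mm across), on its axis; z points out along the axis, which leans 27 degrees from vertical to the front of its stand, x up and to the stand's back, y to the stand's left. Jar and stand are fixed. A closed jar of the same make stands beside it; which is left or right changes
- jar_seal (a point): on the jar's axis 4 mm outside the rim, same axes: top of the black rubber seal on the rim. It gives like a spring, 2.5 N per mm. The lid's inner face touches it when the lid's origin is 18 mm below the rim; the lid is home 3 mm deeper, at 21 mm below the rim
- jar_thread (a point): on the jar's axis 14 mm below the rim, same axes: middle of the thread, three equal ribs 4 mm thick reaching 44 mm from the axis. Clockwise (screwing on, seen from outside) each starts with its top 7.5 mm below the rim, falls 4.5 mm in 60 degrees, runs level 28, ends in a 6 degree upright stop (top 4 mm below the rim); then a 26 degree gap. Where they start is random and not told
- jar_drop (a point): on the jar's axis 18 mm below the rim, same axes: where the lid's origin comes when its lugs drop in. Set on at random it rests with the lugs on the ribs, origin 8 to 13 mm below the rim (or on the stops, 4 mm), and the stops bar it clockwise; turned back by up to 105 degrees it drops here, lugs 1.5 mm clear below the rib starts. From the drop 65 to 85 degrees clockwise draw it home
- measuring_cup: a bystander, to be left alone: steel measuring cup with a handle, 75 x 149 mm, 46 mm high, beyond the left end of the stands; origin under its centre, z up
- butter: a bystander, to be left alone: wrapped stick of butter, 120 x 33 x 32 mm, to the right of the stands; origin under its centre, z up
- cutter_large: a bystander, to be left alone: plain round steel cutter ring, 71 mm across, 30 mm high, near the front edge of the worktop; origin under its centre, z up
- cutter_small: a bystander, to be left alone: fluted steel cutter ring, 55 mm across, 30 mm high, beside the plain one; origin under its centre, z up
- jar_stand: dark wooden stand, 176 x 126 mm, 74 mm high, that holds the open jar; with the jar it is one fixed piece. Origin: middle of its foot on the worktop; x to its back, away from the side the jar leans to, z up
Mind the look-alikes: they are no part of the job. Several things have the shape of the lid; the one meant has the colours described above.

How it is judged:
On the way, in this order (a step that is already met when the one before it is completed fails the run):
1. the lid is set over the mouth of the jar, square to it, its skirt round the rim (x of lid in the frame of jar_mouth between -0.006 and 0.006 m and y of lid in the frame of jar_mouth between -0.006 and 0.006 m and z of lid in the frame of jar_mouth between -0.03 and -0.003 m and angle between the z axis of lid and the z axis of jar_mouth, either way round below 0.15 rad).
2. the lid has dropped in between the thread ribs: its lower edge over 15.5 mm below the rim (x of lid in the frame of jar_mouth between -0.0045 and 0.0045 m and y of lid in the frame of jar_mouth between -0.0045 and 0.0045 m and z of lid in the frame of jar_mouth between -0.03 and -0.0155 m and angle between the z axis of lid and the z axis of jar_mouth, either way round below 0.1 rad), for 0.1 s.
At the end, for the whole second after the job is handed in: the lid is screwed home: its lower edge at least 19.6 mm below the rim along the jar's axis (home is 21 mm), centred on the axis within 4.5 mm each way, square within 0.06 rad, at rest (x of lid in the frame of jar_mouth between -0.0045 and 0.0045 m and y of lid in the frame of jar_mouth between -0.0045 and 0.0045 m and z of lid in the frame of jar_mouth between -0.03 and -0.0196 m and angle between the z axis of lid and the z axis of jar_mouth, either way round below 0.06 rad and linear speed of lid below 0.01 m/s); the robot touches nothing.
It fails at once if one of the bystanders is pushed over 30 mm (distance of any of measuring_cup, butter, cutter_large, cutter_small from where it was at the start of the episode above 0.03 m).
It fails at once if one of the bystanders is tipped over (angle between any of measuring_cup, butter, cutter_large, cutter_small's own z axis and vertical above 0.5 rad).
It fails at once if the lid is forced: it presses on the jar or its stand with over 90 N (contact force between lid and jar_stand above 90 N).
It also fails if it takes over 67 s, if anything falls off the work surface, if the arm or the gripper's body presses on something with over 40 N, if the wrist force passes 120 N, or if a joint passes its speed limit or range.

## Working session

There is one attempt and no reset: what is moved stays moved. The work goes in short steps, Python scripts to look and compute and a tool call to move; the robot and the scene stay as the last step left them, time stands still between calls to the robot, and variables do not carry over. Pictures are saved under pics/ and viewed, and the job is handed in when it is done.

Besides the shell and the picture viewer there is one more tool, called after ">>>" by a JSON object that holds its "fn" and its "kwargs". step_arm: Moves the arm, as the interface text tells. Its arguments: {"type":"object","properties":{"commands":{"type":"array"},"fingers":{"type":"number"}},"required":["commands"]}

```bash
ls -la; mkdir -p pics
python3 - <<'E'
from bench import robot
import cv2, numpy as np
o=robot.get_obs()
for k in o: print(k, np.round(o[k],4))
for n in ("scene","top"):
    p,d=robot.snapshot(n)
    cv2.imwrite(f"pics/{n}0.png",p[:,:,::-1]); np.save(f"pics/{n}0.npy",d)
    print(n,robot.camera_info(n))
E
```

```text
total 12
drwxr-xr-x  3 agent agent 4096 Dec  6 10:53 .
drwxr-xr-x 23 root  root  4096 Dec  6 10:53 ..
drwxr-xr-x  2 agent agent 4096 Dec  6 10:53 pics
time 0.0
joint_positions [-1.2371  0.0879  1.3723 -0.      1.6836 -0.1031]
qvel [-0.0009  0.0003 -0.0018  0.0021  0.0005 -0.0012]
joint_torque [ 1.00000e-04 -3.40185e+01 -3.02427e+01  7.19000e-02  3.31000e-02
 -2.00000e-04]
tool_pos [ 0.2325 -0.4979  0.2123]
ee_rot [-1.5706  0.0022 -1.134 ]
wrist_force [ 0.151   0.1731 -0.5609]
wrist_torque [0.0182 0.0059 0.0163]
width 0.094
scene {'fx': 459.63769471598556, 'fy': 459.63769471598556, 'cx': 259.5063401891815, 'cy': 191.14792121408132, 'k1': 0.04195924250167025, 'R': array([[-0.77001879, -0.63770786, -0.01999355],
       [-0.44714757,  0.56174434, -0.69606203],
       [ 0.4551155 , -0.52704077, -0.71770322]]), 't': array([0.48473244, 0.23820745, 1.20854965])}
top {'fx': 481.87555992339844, 'fy': 481.87555992339844, 'cx': 248.7368151171339, 'cy': 196.76823541824174, 'k1': -0.029454889346615217, 'R': array([[-0.06863927, -0.99754722, -0.01371869],
       [-0.89698987,  0.06772761, -0.43683193],
       [ 0.43668961, -0.0176783 , -0.89943853]]), 't': array([0.16026897, 0.49167197, 1.46405637])}
```

View pics/scene0.png

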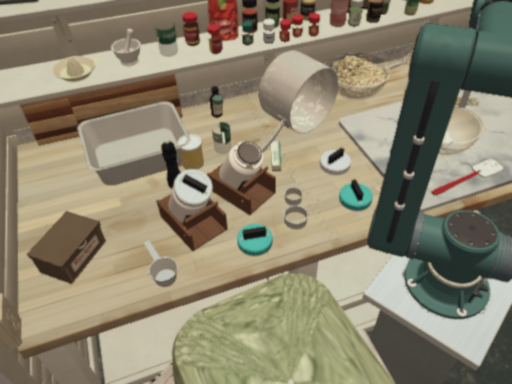

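View pics/top0.png

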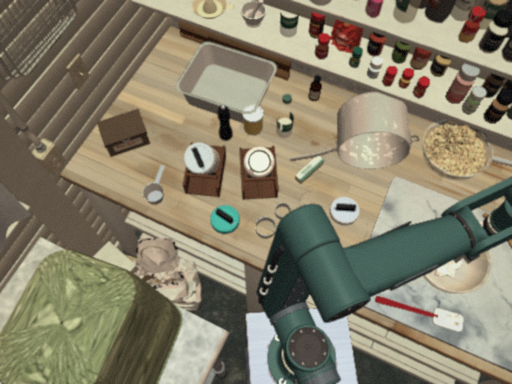

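In the scene picture, the metal lid with the black bar is at about (336,160), and at (344,210) in the top picture. The two teal lids are look-alikes. The open jar is at scene (246,155) and top (260,162), and the closed jar is to its left. Next I'll enlarge these areas and measure them.

```bash
cat > h.py <<'E'
import numpy as np, cv2
from scipy.spatial.transform import Rotation as Ro
from bench import robot
def cam(n):
    c=robot.camera_info(n); return c
def pix2world(n,u,v,z=None,depth=None):
    c=cam(n); x=(u-c['cx'])/c['fx']; y=(v-c['cy'])/c['fy']
    X,Y=x,y
    for _ in range(20):
        r2=X*X+Y*Y; s=1+c['k1']*r2; X,Y=x/s,y/s
    d=np.array([X,Y,np.ones_like(X)]); R,t=c['R'],c['t']
    C=-R.T@t; w=np.tensordot(R.T,d,1)
    if depth is not None: return C.reshape((3,)+(1,)*(w.ndim-1))+w*depth
    return C+w*(z-C[2])/w[2]
def proj(n,P):
    c=cam(n); P=np.atleast_2d(P); q=P@c['R'].T+c['t']; s=q[:,:2]/q[:,2:]
    s=s*(1+c['k1']*(s**2).sum(1,keepdims=True)); return s*[c['fx'],c['fy']]+[c['cx'],c['cy']]
def crop(src,u0,v0,w,h,k,out):
    p=cv2.imread(src); c=p[v0:v0+h,u0:u0+w]; cv2.imwrite(out,cv2.resize(c,None,fx=k,fy=k,interpolation=cv2.INTER_CUBIC))
E
python3 - <<'E'
from h import *
crop('pics/scene0.png',200,120,100,75,8,'pics/c1.png')
crop('pics/top0.png',225,130,80,60,10,'pics/c2.png')
crop('pics/scene0.png',300,135,80,60,10,'pics/c3.png')
crop('pics/top0.png',310,180,80,60,10,'pics/c4.png')
E
```

```text
(no output)
```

View pics/c1.png

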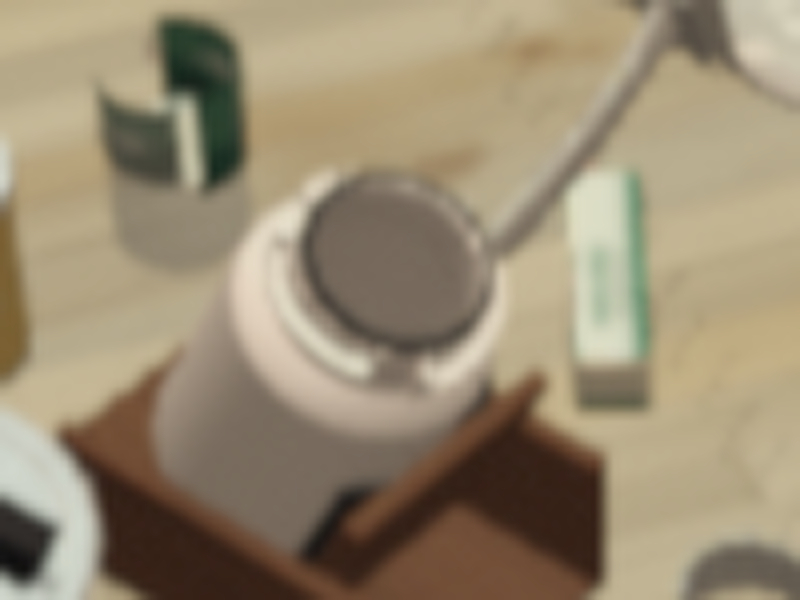

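View pics/c2.png

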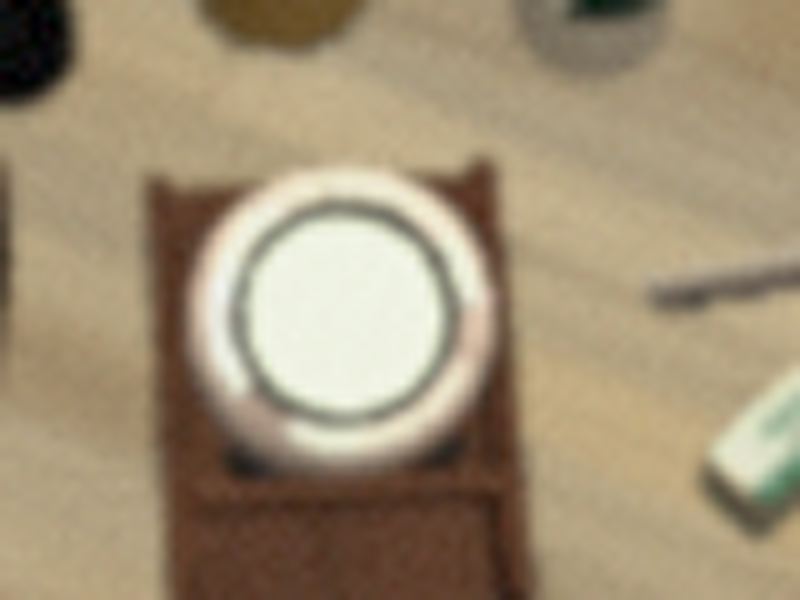

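View pics/c3.png

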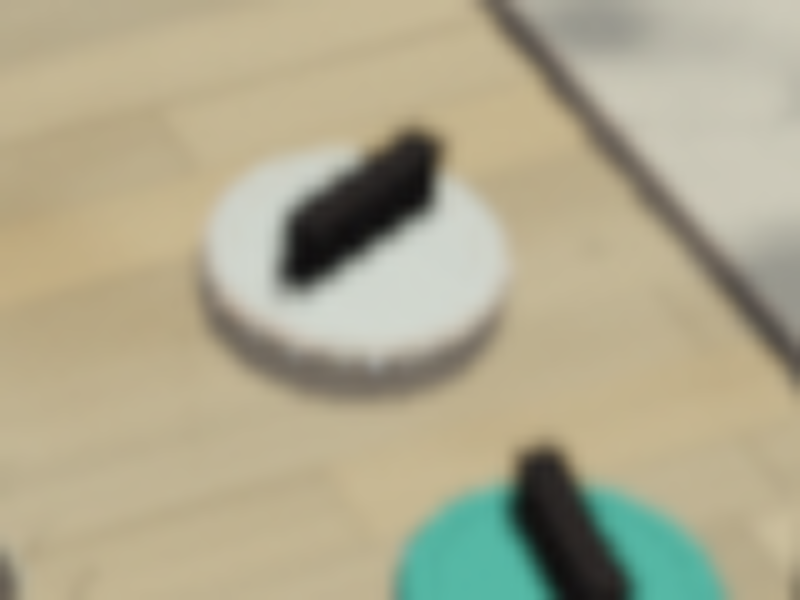

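View pics/c4.png

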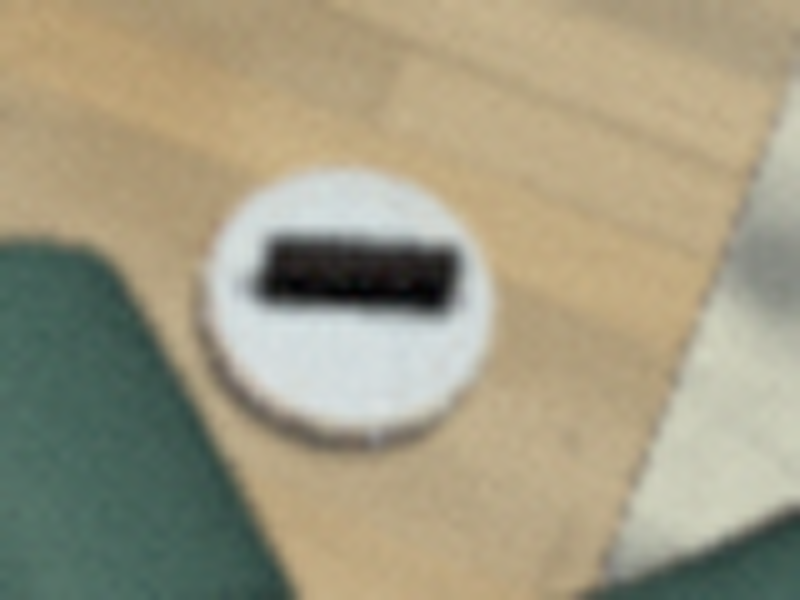

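```bash
cat > meas.py <<'E'
from h import *
def cloud(n,tag,u0,v0,u1,v1):
    d=np.load(f'pics/{n}{tag}.npy'); p=cv2.imread(f'pics/{n}{tag}.png')[:,:,::-1]
    v,u=np.mgrid[v0:v1,u0:u1]; P=pix2world(n,u.astype(float),v.astype(float),depth=d[v0:v1,u0:u1])
    return np.moveaxis(P,0,-1).reshape(-1,3), p[v0:v1,u0:u1].reshape(-1,3).astype(int), d[v0:v1,u0:u1].ravel()>0, np.c_[u.ravel(),v.ravel()]
E
python3 - <<'E'
from meas import *
for n,b in (('scene',(312,140,356,180)),('top',(326,192,364,230))):
    P,c,ok,uv=cloud(n,'0',*b)
    # top face
    br=c.min(1)
    m=ok&(br>140)&(abs(P[:,2]-.025)<.008)
    w=P[m]; print(n,m.sum(),'z',np.median(w[:,2]))
    (cx,cy),r=cv2.minEnclosingCircle(w[:,:2].astype(np.float32)); print(' circ',cx,cy,r)
    k=ok&(c.max(1)<80)&(P[:,2]>.02)&(P[:,2]<.08); q=P[k]
    print(' bar',k.sum(),'zmax',np.percentile(q[:,2],[50,90,99]))
    q=q[q[:,2]>.045]; mu=q.mean(0); s,v=np.linalg.eigh(np.cov(q[:,:2].T)); print(mu,v[:,1],np.degrees(np.arctan2(v[1,1],v[0,1])))
    pr=(q-mu)[:,:2]@v; print(np.ptp(pr,axis=0))
    # bar mask rect
    g=np.zeros((384,512),np.uint8); bb=c.max(1)<80; g[uv[bb,1],uv[bb,0]]=1; print(' pix',bb.sum(),uv[bb].mean(0))
E
```

```text
scene 351 z 0.023482388008346566
 circ 0.47161927819252014 -0.20170684158802032 0.05150797963142395
 bar 105 zmax [0.05004236 0.05612329 0.05936264]
[ 0.47048898 -0.19627726  0.05268082] [0.12977477 0.9915435 ] 82.54342261090964
[0.0168725  0.06120801]
 pix 105 [335.6        155.54285714]
top 436 z 0.024086447906659925
 circ 0.47506773471832275 -0.20221421122550964 0.05105816200375557
 bar 106 zmax [0.0509642  0.05866278 0.06079054]
[ 0.47127208 -0.19943786  0.0539764 ] [0.13781686 0.99045773] 82.07846328538606
[0.0157345  0.06076923]
 pix 116 [344.00862069 208.56034483]
```

```bash
cat > lidfit.py <<'E'
from meas import *
from scipy.optimize import minimize
def hull(n,P,g,K=8,off=(0,0)):
    q=(proj(n,P)-off+0.5)*K-0.5
    h=cv2.convexHull(q.astype(np.float32)); cv2.fillConvexPoly(g,np.round(h*16).astype(np.int32),1,cv2.LINE_AA,4)
def disc(r,z,N=72):
    a=np.linspace(0,2*np.pi,N,endpoint=False); return np.c_[r*np.cos(a),r*np.sin(a),np.full(N,z)]
bar=np.array([[x,y,z] for x in(-.033,.033) for y in(-.008,.008) for z in(.025,.056)])
E
python3 - <<'E'
from lidfit import *
K=8
boxes={'scene':(312,140,356,180),'top':(326,192,364,230)}
obs={}
for n,(u0,v0,u1,v1) in boxes.items():
    p=cv2.imread(f'pics/{n}0.png')[v0:v1,u0:u1]
    big=cv2.resize(p,None,fx=K,fy=K,interpolation=cv2.INTER_CUBIC).max(2)
    obs[n]=(big<120).astype(np.uint8)
def cost(x,n,dbg=False):
    u0,v0,u1,v1=boxes[n]
    T=Ro.from_euler('z',x[2]).as_matrix()
    P=bar@T.T+[x[0],x[1],0]
    g=np.zeros_like(obs[n]); hull(n,P,g,K,(u0,v0))
    # only compare around the lid top
    m=np.zeros_like(g); hull(n,disc(.046,.025)+[.472,-.201,0],m,K,(u0,v0)); hull(n,P,m,K,(u0,v0))
    return ((g!=obs[n])&(m>0)).sum()/ (g>0).sum()
for n in boxes:
    best=min((minimize(cost,[.472+a,-.200+b,np.radians(82)],args=(n,),method='Nelder-Mead',options=dict(initial_simplex=np.array([[0,0,0],[.003,0,0],[0,.003,0],[0,0,.06]])+[.472+a,-.2+b,np.radians(82)])) for a in(-.002,.002) for b in(-.002,.002)),key=lambda r:r.fun)
    print(n,best.x[:2],np.degrees(best.x[2]),best.fun)
def tot(x): return cost(x,'scene')+cost(x,'top')
s=[.472,-.199,1.43]
r=minimize(tot,s,method='Nelder-Mead',options=dict(initial_simplex=np.array([[0,0,0],[.003,0,0],[0,.003,0],[0,0,.06]])+s)); print(r.x,np.degrees(r.x[2]),r.fun)
# overlay
for n in boxes:
    u0,v0,u1,v1=boxes[n]; p=cv2.imread(f'pics/{n}0.png')[v0:v1,u0:u1]; big=cv2.resize(p,None,fx=10,fy=10,interpolation=cv2.INTER_CUBIC)
    T=Ro.from_euler('z',r.x[2]).as_matrix()
    for Q,col in ((bar@T.T,(0,0,255)),(disc(.05,.025),(255,0,0)),(disc(.05,0),(0,200,0))):
        q=(proj(n,Q+[r.x[0],r.x[1],0])-(u0,v0)+.5)*10-.5
        cv2.polylines(big,[np.round(cv2.convexHull(q.astype(np.float32))).astype(int)],True,col,1)
    cv2.imwrite(f'pics/ov_{n}.png',big)
E
```

```text
scene [ 0.47400735 -0.20285554] 89.37966932978645 0.22087732071350563
top [ 0.47407038 -0.20147377] 85.80611894093775 0.22503053650286572
[ 0.47373157 -0.20163972  1.54633252] 88.59832740600562 0.4595463387877956
```

Run:
```python
import cv2,numpy as np
a=cv2.imread('pics/ov_scene.png');b=cv2.imread('pics/ov_top.png')
H=max(a.shape[0],b.shape[0]);o=np.zeros((H,a.shape[1]+b.shape[1],3),np.uint8);o[:a.shape[0],:a.shape[1]]=a;o[:b.shape[0],a.shape[1]:]=b
cv2.imwrite('pics/ov.png',cv2.resize(o,None,fx=.95,fy=.95))
```

```text
(no output)
```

View pics/ov.png

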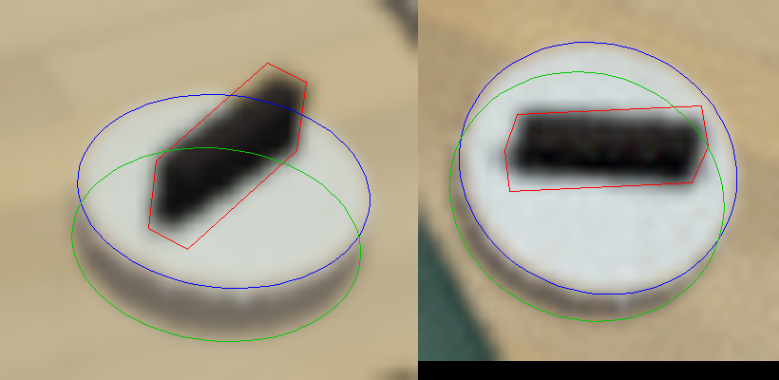

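The lid's centre fits at (0.4735, -0.202). The bar fit got the yaw wrong, so I'll use the bar slope and the cloud PCA, which both give about 81.5°. Next is the jar.

Run:
```python
from meas import *
for n,b in (('scene',(205,125,280,215)),('top',(235,140,285,205))):
    P,c,ok,uv=cloud(n,'0',*b)
    m=ok&(P[:,2]>.02)&(P[:,2]<.25); Q=P[m]
    print(n,m.sum(),'zpct',np.percentile(Q[:,2],[5,50,95,99,100]))
    np.save(f'pics/jar_{n}.npy',np.c_[Q,c[m]])
    # rim: highest z points
    hi=Q[Q[:,2]>np.percentile(Q[:,2],85)]; print(hi.mean(0),hi.min(0),hi.max(0))
    # print depth map along a column/row through the mouth
P,c,ok,uv=cloud('top','0',258,140,261,200)
for i in range(0,len(P),6): print(uv[i+1],np.round(P[i+1],3),c[i+1])
```

```text
scene 3629 zpct [0.02832581 0.08025602 0.18349239 0.19763939 0.20723682]
[0.6042185  0.13077527 0.17982958] [0.55900016 0.0414812  0.16506766] [0.65749453 0.28333057 0.20723682]
top 1324 zpct [0.03509324 0.0746923  0.19002266 0.2004026  0.20742588]
[0.61322828 0.08555966 0.18496694] [0.56172235 0.04156524 0.17219112] [0.65713154 0.12650606 0.20742588]
[259 140] [0.79  0.068 0.002] [192 174 139]
[259 142] [ 0.782  0.068 -0.   ] [191 173 137]
[259 144] [ 0.774  0.069 -0.001] [190 169 133]
[259 146] [0.656 0.079 0.175] [208 191 160]
[259 148] [0.635 0.081 0.197] [235 232 210]
[259 150] [0.625 0.082 0.201] [143 140 123]
[259 152] [0.693 0.076 0.075] [226 230 209]
[259 154] [0.689 0.076 0.068] [239 243 227]
[259 156] [0.683 0.076 0.065] [238 242 226]
[259 158] [0.674 0.077 0.066] [238 242 226]
[259 160] [0.672 0.077 0.055] [239 243 226]
[259 162] [0.662 0.078 0.059] [240 243 228]
[259 164] [0.659 0.078 0.05 ] [239 243 227]
[259 166] [0.651 0.079 0.05 ] [239 242 227]
[259 168] [0.644 0.079 0.048] [239 243 227]
[259 170] [0.638 0.08  0.044] [233 236 217]
[259 172] [0.563 0.086 0.167] [166 167 148]
[259 174] [0.563 0.086 0.152] [228 228 204]
[259 176] [0.566 0.086 0.133] [144 128 112]
[259 178] [0.572 0.085 0.109] [96 68 48]
[259 180] [0.599 0.083 0.043] [71 49 33]
[259 182] [0.611 0.082 0.005] [90 60 45]
[259 184] [0.602 0.082 0.007] [91 61 44]
[259 186] [0.594 0.083 0.006] [89 59 41]
[259 188] [0.586 0.084 0.007] [91 63 47]
[259 190] [0.575 0.085 0.012] [91 62 44]
[259 192] [0.571 0.085 0.005] [87 56 37]
[259 194] [0.559 0.086 0.013] [90 57 42]
[259 196] [0.554 0.086 0.008] [88 60 41]
[259 198] [0.546 0.087 0.007] [122 101  79]
```

```bash
cat > jarfit.py <<'E'
from meas import *
from scipy.optimize import least_squares
def ringpts(n,tag,c0,rmin,rmax):
    g=cv2.cvtColor(cv2.imread(f'pics/{n}{tag}.png'),cv2.COLOR_BGR2GRAY).astype(np.float32)
    out=[]
    for a in np.radians(np.arange(0,360,5)):
        r=np.arange(rmin,rmax,.1); x=c0[0]+r*np.cos(a); y=c0[1]+r*np.sin(a)
        v=cv2.remap(g,x.astype(np.float32)[None],y.astype(np.float32)[None],cv2.INTER_CUBIC)[0]
        i=v.argmin()
        if 0<i<len(r)-1: out.append((x[i],y[i],v[i],np.degrees(a),r[i]))
    return np.array(out)
E
python3 - <<'E'
from jarfit import *
t=ringpts('top','0',(225+34.5,130+31),8,14)
print('top',len(t),t[:,4].min(),t[:,4].max(), cv2.fitEllipse(t[:,:2].astype(np.float32)))
s=ringpts('scene','0',(200+39.5/8*10,120+26/8*10),7,14)
print('scene',len(s)); print(np.round(s[:,[3,4,2]],1)[::3].tolist()); print(cv2.fitEllipse(s[:,:2].astype(np.float32)))
E
```

```text
top 72 9.999999999999993 11.499999999999988 ((258.9793395996094, 160.9827880859375), (21.32668685913086, 21.455379486083984), 67.16313171386719)
scene 49
[[35.0, 11.3, 99.7], [50.0, 11.1, 78.2], [65.0, 10.8, 78.9], [80.0, 10.5, 70.8], [95.0, 9.7, 80.1], [110.0, 9.7, 78.1], [125.0, 9.6, 73.0], [140.0, 9.6, 74.5], [155.0, 10.1, 69.9], [170.0, 10.5, 76.1], [185.0, 11.2, 79.5], [200.0, 11.6, 84.4], [215.0, 11.4, 90.1], [230.0, 11.1, 94.0], [245.0, 7.6, 102.9], [260.0, 7.2, 103.9], [275.0, 7.1, 104.8]]
((248.05931091308594, 153.60968017578125), (15.50395393371582, 22.750680923461914), 128.14938354492188)
```

Run:
```python
from jarfit import *
t=ringpts('top','0',(225+34.5,130+31),8,14)[:,:2]
S=ringpts('scene','0',(200+39.5/8*10,120+26/8*10),7,14); s=S[(S[:,3]>=40)&(S[:,3]<=225),:2]
from scipy.spatial import cKDTree
def frame(yaw,tilt):  # stand: x to back direction yaw; z axis leans to front
    xb=np.array([np.cos(yaw),np.sin(yaw),0]); zz=np.array([0,0,1.])
    z=np.cos(tilt)*zz-np.sin(tilt)*xb; x=np.sin(tilt)*zz+np.cos(tilt)*xb
    return np.c_[x,np.cross(z,x),z]
a=np.linspace(0,2*np.pi,720,endpoint=False); C=np.c_[np.cos(a),np.sin(a),0*a]
def res(p,only=None,full=False):
    F=frame(p[3],p[5] if len(p)>5 else np.radians(27)); W=C*p[4]@F.T+p[:3]
    o=[]
    if only!='scene': o.append(cKDTree(proj('top',W)).query(t)[0])
    if only!='top': o.append(cKDTree(proj('scene',W)).query(s)[0])
    return np.concatenate(o)
for tag,p0 in (('27',[.594,.084,.184,-.06,.036]),('free',[.594,.084,.184,-.06,.036,.47])):
    r=least_squares(res,p0,x_scale=[.01,.01,.01,.1,.01,.1][:len(p0)],diff_step=1e-3,loss='soft_l1',f_scale=.3)
    e=res(r.x); print(tag,np.round(r.x,4),'rms',np.sqrt((e[:len(t)]**2).mean()),np.sqrt((e[len(t):]**2).mean()))
# depth of seal dark points: plane check
for n,b,pts in (('top',None,t),('scene',None,s)):
    d=np.load(f'pics/{n}0.npy'); P=[]
    for u,v in pts:
        dd=d[int(round(v)),int(round(u))]
        if dd>0: P.append(pix2world(n,u,v,depth=dd))
    P=np.array(P); 
    for _ in range(5):
        A=np.c_[P[:,:2],np.ones(len(P))]; k=np.linalg.lstsq(A,P[:,2],rcond=None)[0]; e=P[:,2]-A@k; P=P[abs(e)<max(.003,2*np.median(abs(e)))]
    nrm=np.array([-k[0],-k[1],1]); nrm/=np.linalg.norm(nrm); print(n,len(P),'tilt',np.degrees(np.arccos(nrm[2])),'yaw front',np.degrees(np.arctan2(-nrm[1],-nrm[0])),'z at .594,.084',k@[.594,.084,1],P.mean(0))
```

```text
27 [ 0.59    0.0845  0.1905 -0.0593  0.0342] rms 0.14530064833773426 0.3457131793405399
free [ 0.5902  0.0844  0.19   -0.0458  0.0343  0.4335] rms 0.15060256160603377 0.328548386388199
top 43 tilt 26.951837499401158 yaw front -3.6379772134264514 z at .594,.084 0.18608993629267806 [0.59489652 0.0798545  0.18636876]Traceback (most recent call last):
  File "<stdin>", line 24, in <module>
  File "h.py", line 7, in pix2world
    c=cam(n); x=(u-c['cx'])/c['fx']; y=(v-c['cy'])/c['fy']
  File "h.py", line 5, in cam
    c=robot.camera_info(n); return c
ValueError: time passes only in moves, steps and waits
```

```bash
python3 - <<'E'
from bench import robot
import pickle
pickle.dump({n:robot.camera_info(n) for n in('scene','top')},open('cam.pkl','wb'))
E
python3 - <<'E'
s=open('h.py').read()
s=s.replace("    c=robot.camera_info(n); return c","    return CAM[n]").replace("from bench import robot","import pickle; CAM=pickle.load(open('cam.pkl','rb'))")
open('h.py','w').write(s)
E
cat >> jarfit.py <<'E'
def frame(yaw,tilt):
    xb=np.array([np.cos(yaw),np.sin(yaw),0]); zz=np.array([0,0,1.])
    z=np.cos(tilt)*zz-np.sin(tilt)*xb; x=np.sin(tilt)*zz+np.cos(tilt)*xb
    return np.c_[x,np.cross(z,x),z]
E
python3 - <<'E'
from jarfit import *
Y=np.radians(-3.4); F=frame(Y,np.radians(27)); c0=np.array([.590,.0845,.1905])
for n in('scene','top'):
    D=np.load(f'pics/jar_{n}.npy'); q=(D[:,:3]-c0)@F; rad=np.hypot(q[:,0],q[:,1])
    m=(rad<.075)&(q[:,2]>-.14)&(q[:,2]<.02)
    q=q[m]; rad=rad[m]
    print(n)
    for lo in np.arange(-.13,.02,.01):
        k=(q[:,2]>=lo)&(q[:,2]<lo+.01)&(rad>.028)
        if k.sum()>5: print(round(lo,3),k.sum(),'rad pct',np.round(np.percentile(rad[k],[10,50,90])*1000,1),'ang',np.round(np.degrees(np.arctan2(q[k,1],q[k,0])).mean()))
    def res(p,lo=-.11,hi=-.05):
        z=q[:,2]; k=(z>lo)&(z<hi)&(rad>.042)&(rad<.06); return np.hypot(q[k,0]-p[0],q[k,1]-p[1])-.051
    r=least_squares(res,[0,0],loss='soft_l1',f_scale=.002); print('offset in jar xy',r.x,len(r.fun),np.median(abs(r.fun)))
E
```

```text
scene
-0.13 79 rad pct [50.5 54.2 68.7] ang 81.0
-0.12 93 rad pct [46.7 52.2 70.7] ang 72.0
-0.11 94 rad pct [44.9 51.2 66.5] ang 31.0
-0.1 98 rad pct [45.3 51.  62.9] ang 37.0
-0.09 96 rad pct [44.6 50.4 60.2] ang 36.0
-0.08 140 rad pct [45.2 50.8 62.1] ang 22.0
-0.07 188 rad pct [45.3 51.9 67.6] ang 18.0
-0.06 81 rad pct [46.  49.6 51.5] ang 65.0
-0.05 129 rad pct [44.8 48.6 51.3] ang 64.0
-0.04 174 rad pct [36.  42.7 47.8] ang 67.0
-0.03 111 rad pct [32.3 36.5 42.3] ang 2.0
-0.02 161 rad pct [33.5 37.1 43.3] ang 19.0
-0.01 144 rad pct [32.5 34.9 37.3] ang 25.0
offset in jar xy [-0.00223244  0.00172985] 579 0.002763738103462414
top
-0.13 33 rad pct [55.2 60.9 66.5] ang 11.0
-0.12 37 rad pct [60.5 66.8 72.1] ang -2.0
-0.09 6 rad pct [49.2 50.6 56.8] ang 48.0
-0.08 42 rad pct [51.4 57.2 70.2] ang -4.0
-0.07 69 rad pct [53.3 59.  71.1] ang -13.0
-0.06 16 rad pct [47.5 49.7 54.4] ang -5.0
-0.05 106 rad pct [43.9 47.8 51. ] ang 16.0
-0.04 70 rad pct [39.8 45.2 48.5] ang 16.0
-0.03 53 rad pct [35.1 41.3 44.7] ang 7.0
-0.02 98 rad pct [34.7 39.5 42.9] ang -8.0
-0.01 89 rad pct [32.2 35.1 37.9] ang 14.0
offset in jar xy [-0.00347175  0.00068413] 86 0.002924152848987345
```

```bash
cat > ovj.py <<'E'
from jarfit import *
from lidfit import disc
def ov(tag,cands,out,boxes={'scene':(225,130,50,45),'top':(235,142,50,45)},K=8,yaw=-3.4):
    rows=[]
    for c in cands:
        F=frame(np.radians(yaw),np.radians(27)); r=[]
        for n,(u0,v0,w,h) in boxes.items():
            p=cv2.imread(f'pics/{n}{tag}.png')[v0:v0+h,u0:u0+w]; b=cv2.resize(p,None,fx=K,fy=K,interpolation=cv2.INTER_CUBIC)
            for rad,z,col in ((.038,0,(0,0,255)),(.031,0,(255,0,0)),(.051,-.05,(0,200,0))):
                q=(proj(n,disc(rad,z)@F.T+c)-(u0,v0)+.5)*K-.5
                cv2.polylines(b,[np.round(q).astype(int)],True,col,1)
            r.append(b)
        rows.append(np.hstack(r))
    o=np.vstack(rows); k=min(800/o.shape[1],600/o.shape[0],1); cv2.imwrite(out,cv2.resize(o,None,fx=k,fy=k,interpolation=cv2.INTER_AREA))
E
python3 - <<'E'
from ovj import *
ov('0',[(.590,.0845,.1905)],'pics/oj1.png'); ov('0',[(.593,.084,.186)],'pics/oj2.png')
E
```

```text
(no output)
```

View pics/oj1.png

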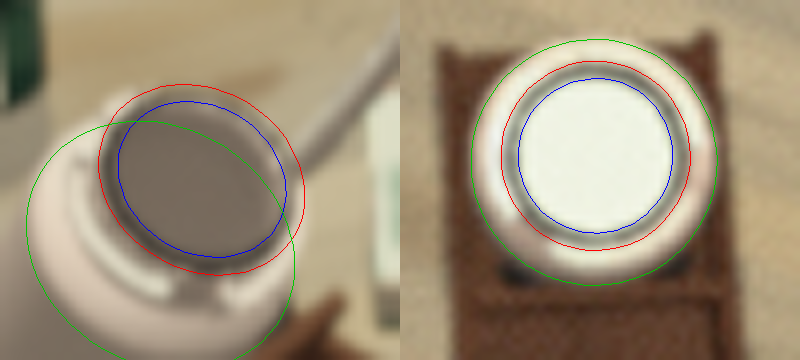

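View pics/oj2.png

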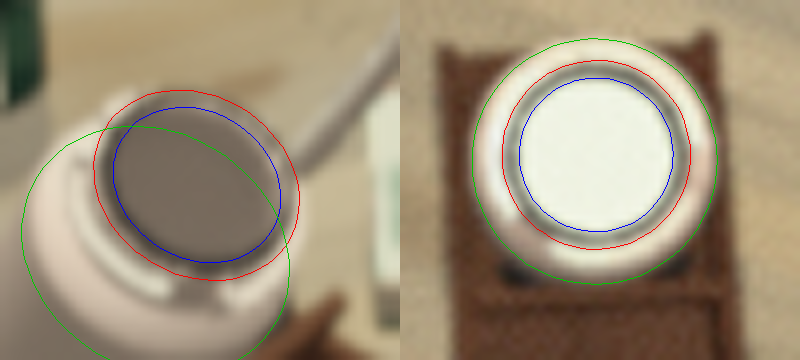

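The mouth overlays agree across the axis. The two candidate centres differ only along the axis, by about 5 mm, and contact will settle that. Seal centre is about (0.5915, 0.0842, 0.188), stand yaw about -3.4°. I'll move above the lid with the fingers partly closed.

>>> {"fn": "step_arm", "kwargs": {"commands": [{"xyz": [0.0241,0.0296,-0.004],"twist": [0,0,5.65]},{"xyz": [0.0482,0.0592,-0.008],"twist": [0,0,11.3]},{"xyz": [0.0723,0.0888,-0.012],"twist": [0,0,16.95]},{"xyz": [0.0964,0.1184,-0.016],"twist": [0,0,22.6]},{"xyz": [0.1205,0.148,-0.02],"twist": [0,0,28.25]},{"xyz": [0.1446,0.1776,-0.024],"twist": [0,0,33.9]},{"xyz": [0.1687,0.2072,-0.028],"twist": [0,0,39.55]},{"xyz": [0.1928,0.2368,-0.032],"twist": [0,0,45.2]},{"xyz": [0.2169,0.2664,-0.036],"twist": [0,0,50.85]},{"xyz": [0.241,0.296,-0.04],"twist": [0,0,56.5]},{"xyz": [0.241,0.296,-0.06],"twist": [0,0,56.5]},{"xyz": [0.241,0.296,-0.08],"twist": [0,0,56.5]}], "fingers": 130}}

```text
time: 1.1
tool_pos: [0.4755, -0.2005, 0.1336]
ee_rot: [-1.571, -0.002, -0.143]
wrist_force: [-0.2, -0.0, 0.1]
width: 0.0459
```

```bash
cat > snap.py <<'E'
import sys,cv2,numpy as np
from bench import robot
t=sys.argv[1]
for n in sys.argv[2:]:
    p,d=robot.snapshot(n); cv2.imwrite(f"pics/{n}{t}.png",p[:,:,::-1]); np.save(f"pics/{n}{t}.npy",d)
o=robot.get_obs()
for k in ('time','joint_positions','tool_pos','ee_rot','wrist_force','wrist_torque','width'): print(k,np.round(o[k],4).tolist())
E
python3 snap.py 1 top scene; python3 -c "
from h import *
crop('pics/top1.png',310,165,80,60,5,'pics/a.png');crop('pics/scene1.png',295,115,80,60,5,'pics/b.png')
cv2.imwrite('pics/ab1.png',np.hstack([cv2.imread('pics/a.png'),cv2.imread('pics/b.png')]))"
```

```text
time 1.2
joint_positions [-0.5123, 0.0423, 1.5862, -0.0001, 1.5218, -0.366]
tool_pos [0.4716, -0.2003, 0.1292]
ee_rot [-1.5678, 0.0081, -0.1463]
wrist_force [-0.4703, 0.6442, -0.9161]
wrist_torque [-0.021, -0.0159, -0.0439]
width 0.0462
```

View pics/ab1.png

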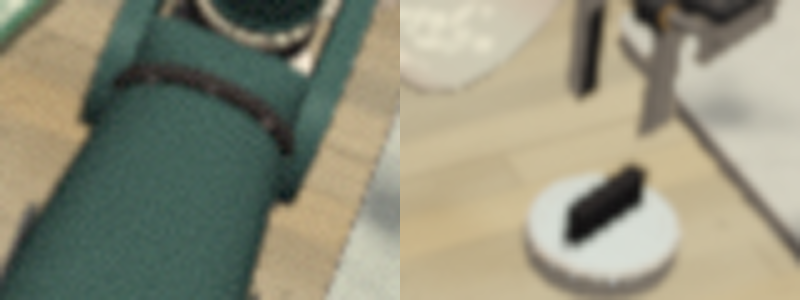

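>>> {"fn": "step_arm", "kwargs": {"commands": [{"xyz": [0,0,-0.02],"twist": [0,0,0]},{"xyz": [0,0,-0.04],"twist": [0,0,0]},{"xyz": [0,0,-0.055],"twist": [0,0,0]},{"xyz": [0,0,-0.064],"twist": [0,0,0]},{"xyz": [0,0,-0.064],"twist": [0,0,0]},{"xyz": [0,0,-0.064],"twist": [0,0,0]}]}}

```text
time: 1.7
tool_pos: [0.4737, -0.2028, 0.07]
ee_rot: [-1.571, -0.0, -0.149]
wrist_force: [-0.7, 0.5, 0.3]
width: 0.0463
```

```bash
python3 snap.py 2 scene; python3 -c "
from h import *
crop('pics/scene2.png',295,115,80,60,10,'pics/b2.png')"
```

```text
time 1.75
joint_positions [-0.5145, 0.084, 1.6628, 0.0, 1.393, -0.366]
tool_pos [0.4742, -0.203, 0.0708]
ee_rot [-1.5714, -0.0018, -0.1484]
wrist_force [0.087, -0.468, -0.3241]
wrist_torque [-0.003, -0.0834, -0.007]
width 0.0461
```

View pics/b2.png

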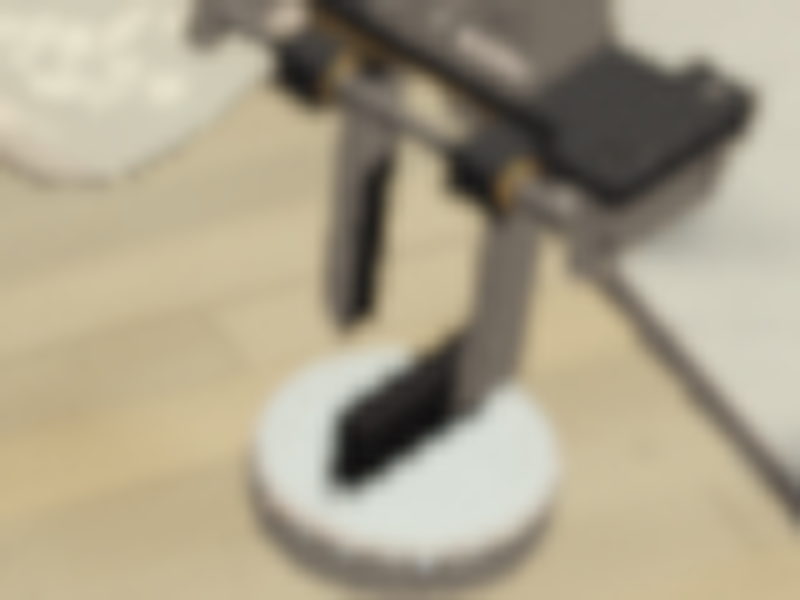

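The fingers straddle the bar and line up with it. I'll go down to z = 35 mm and close.

>>> {"fn": "step_arm", "kwargs": {"commands": [{"xyz": [0,0,-0.015],"twist": [0,0,0]},{"xyz": [0,0,-0.028],"twist": [0,0,0]},{"xyz": [0,0,-0.035],"twist": [0,0,0]},{"xyz": [0,0,-0.035],"twist": [0,0,0]},{"xyz": [0,0,-0.035],"twist": [0,0,0]}]}}

```text
time: 2.17
tool_pos: [0.474, -0.2026, 0.0352]
ee_rot: [-1.571, -0.001, -0.148]
wrist_force: [0.4, -0.0, -0.3]
width: 0.046
```

>>> {"fn": "step_arm", "kwargs": {"commands": [{"xyz": [0,0,0],"twist": [0,0,0]},{"xyz": [0,0,0],"twist": [0,0,0]},{"xyz": [0,0,0],"twist": [0,0,0]},{"xyz": [0,0,0],"twist": [0,0,0]},{"xyz": [0,0,0],"twist": [0,0,0]},{"xyz": [0,0,0],"twist": [0,0,0]}], "fingers": 255}}

```text
time: 2.67
tool_pos: [0.474, -0.2025, 0.0349]
ee_rot: [-1.571, -0.001, -0.148]
wrist_force: [-0.3, 0.1, 1.8]
width: 0.0155
```

Gripped: the opening reads 15.5 mm. Lifting straight up. Then I'll check the pot handle near the jar and work out the pre-pose.

>>> {"fn": "step_arm", "kwargs": {"commands": [{"xyz": [0,0,0.01],"twist": [0,0,0]},{"xyz": [0,0,0.03],"twist": [0,0,0]},{"xyz": [0,0,0.06],"twist": [0,0,0]},{"xyz": [0,0,0.09],"twist": [0,0,0]},{"xyz": [0,0,0.11],"twist": [0,0,0]},{"xyz": [0,0,0.12],"twist": [0,0,0]},{"xyz": [0,0,0.12],"twist": [0,0,0]}]}}

```text
time: 3.25
tool_pos: [0.475, -0.2031, 0.1577]
ee_rot: [-1.573, -0.005, -0.148]
wrist_force: [1.3, -0.0, -1.3]
width: 0.0157
```

```bash
python3 snap.py 3 scene
python3 - <<'E'
from jarfit import *
crop('pics/scene3.png',200,60,200,150,4,'pics/b3.png')
P,c,ok,uv=cloud('top','0',286,148,336,164)
m=ok&(P[:,2]>.05)
Q=P[m]; i=np.argsort(Q[:,1])[::-1]; print(Q[i][:8].round(3), Q[:,2].max())
F=frame(np.radians(-3.4),np.radians(27)); seal=np.array([.5915,.0842,.188]); z=F[:,2]; mouth=seal-.004*z
print('z',z,'mouth',mouth)
pre=mouth+.095*z; cmd=np.array([.474,-.2025,.155]); 
for psi in(-50,):
    T=Ro.from_rotvec(np.cross([0,0,1],z)/np.linalg.norm(np.cross([0,0,1],z))*np.radians(27))*Ro.from_euler('z',psi,degrees=True)
    print('delta',(pre-cmd).round(4),'twist',np.degrees(T.as_rotvec()).round(2), np.degrees(T.magnitude()))
E
```

```text
time 3.3
joint_positions [-0.5139, 0.0277, 1.5485, -0.0, 1.5634, -0.366]
tool_pos [0.474, -0.2026, 0.1554]
ee_rot [-1.5715, -0.0018, -0.1479]
wrist_force [-1.0646, 0.7394, -2.4343]
wrist_torque [-0.0047, -0.0305, 0.0229]
width 0.016
[[ 0.686 -0.1    0.05 ]
 [ 0.69  -0.107  0.05 ]
 [ 0.684 -0.11   0.052]
 [ 0.684 -0.113  0.053]
 [ 0.688 -0.114  0.053]
 [ 0.687 -0.117  0.054]
 [ 0.689 -0.121  0.05 ]
 [ 0.679 -0.123  0.06 ]] 0.08279910873010299
z [-0.4531914   0.02692453  0.89100652] mouth [0.59331277 0.0840923  0.18443597]
delta [0.0763 0.2892 0.1141] twist [ 10.26 -25.91 -49.05] 56.4089768595804
```

View pics/b3.png

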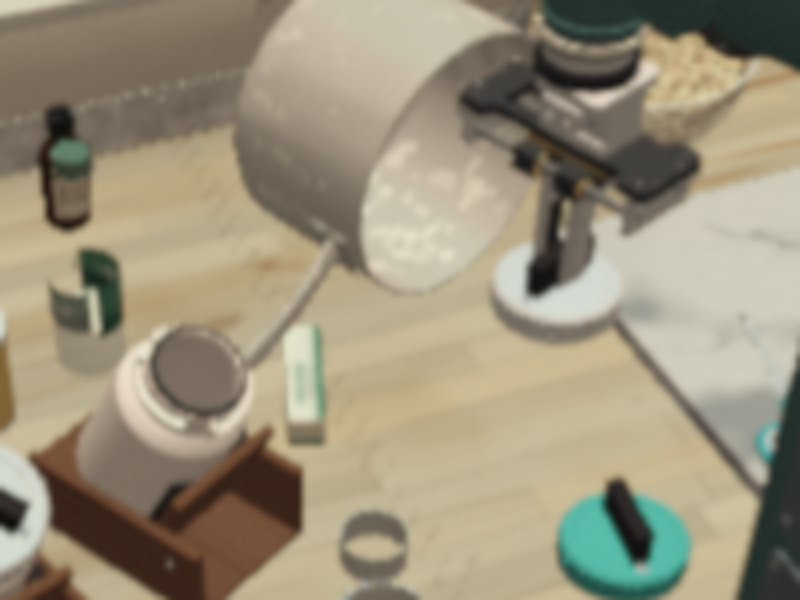

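The lid hangs level in the grip. Moving to 60 mm off the mouth, along its axis.

>>> {"fn": "step_arm", "kwargs": {"commands": [{"xyz": [0.007,0.026,0.011],"twist": [0.93,-2.36,-4.46]},{"xyz": [0.014,0.053,0.021],"twist": [1.87,-4.71,-8.92]},{"xyz": [0.021,0.079,0.031],"twist": [2.8,-7.07,-13.38]},{"xyz": [0.028,0.105,0.041],"twist": [3.73,-9.42,-17.84]},{"xyz": [0.035,0.131,0.052],"twist": [4.66,-11.78,-22.3]},{"xyz": [0.042,0.158,0.062],"twist": [5.6,-14.13,-26.75]},{"xyz": [0.049,0.184,0.073],"twist": [6.53,-16.49,-31.21]},{"xyz": [0.055,0.21,0.083],"twist": [7.46,-18.84,-35.67]},{"xyz": [0.062,0.237,0.093],"twist": [8.39,-21.2,-40.13]},{"xyz": [0.069,0.263,0.104],"twist": [9.33,-23.55,-44.59]},{"xyz": [0.0763,0.2892,0.1141],"twist": [10.26,-25.91,-49.05]},{"xyz": [0.0763,0.2892,0.1141],"twist": [10.26,-25.91,-49.05]}]}}

```text
time: 4.3
tool_pos: [0.5491, 0.0923, 0.2673]
ee_rot: [-1.174, -0.26, -1.069]
wrist_force: [-0.3, -0.2, -0.9]
width: 0.0158
```

>>> {"fn": "step_arm", "kwargs": {"commands": [{"xyz": [0,0,0],"twist": [0,0,0]},{"xyz": [0,0,0],"twist": [0,0,0]},{"xyz": [0,0,0],"twist": [0,0,0]},{"xyz": [0,0,0],"twist": [0,0,0]}]}}

```text
time: 4.63
tool_pos: [0.5497, 0.0854, 0.2671]
ee_rot: [-1.178, -0.262, -1.075]
wrist_force: [0.5, -0.3, -1.9]
width: 0.0156
```

```bash
python3 snap.py 4 scene top
python3 - <<'E'
from jarfit import *
crop('pics/scene4.png',200,90,100,90,5,'pics/a.png'); crop('pics/top4.png',210,100,60,90,5,'pics/b.png')
cv2.imwrite('pics/ab4.png',np.hstack([cv2.imread('pics/a.png'),cv2.imread('pics/b.png')]))
E
```

```text
time 4.7333
joint_positions [0.0966, -0.2411, 1.6431, -0.0749, 1.2755, 1.124]
tool_pos [0.5499, 0.0855, 0.2678]
ee_rot [-1.1764, -0.2626, -1.0753]
wrist_force [-0.1306, 0.602, -1.926]
wrist_torque [0.0649, 0.3703, -0.0717]
width 0.016
```

View pics/ab4.png

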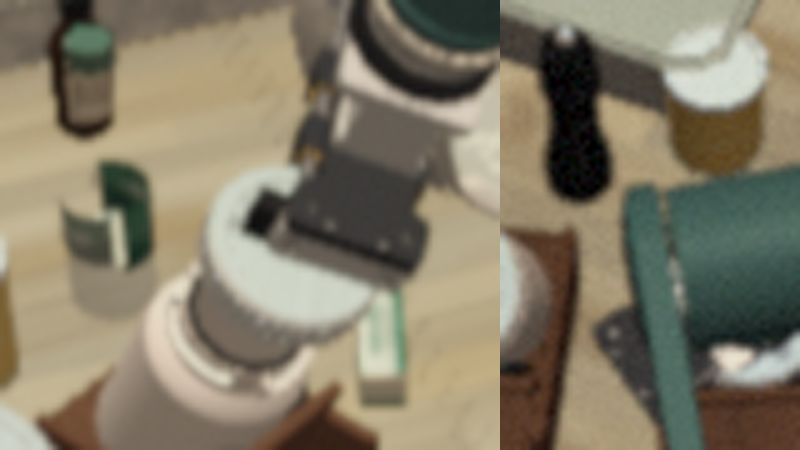

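```bash
cat > ovl.py <<'E'
from jarfit import *
from lidfit import disc,bar
def lidpose(tp,er,h=.035):
    R=Ro.from_euler('xyz',er).as_matrix(); tx,ty,tz=R.T  # tool axes
    L=np.c_[tz,tx,-ty]  # lid x along tool z, y along tool x? right-handed: z=-ty
    L=np.c_[np.cross(tx,-ty),tx,-ty]
    return np.array(tp)+h*ty, L
def mouthframe(seal=(.5915,.0842,.188),yaw=-3.4):
    F=frame(np.radians(yaw),np.radians(27)); return np.array(seal)-.004*F[:,2],F
def rel(tp,er,h=.035,**k):
    o,L=lidpose(tp,er,h); m,F=mouthframe(**k); return (o-m)@F*1000, np.degrees(np.arccos(L[:,2]@F[:,2])), ((F.T@L[:,2])[:2])
def draw(n,tag,box,K,out,tp,er,h=.035,seal=(.5915,.0842,.188)):
    u0,v0,w,hh=box; b=cv2.resize(cv2.imread(f'pics/{n}{tag}.png')[v0:v0+hh,u0:u0+w],None,fx=K,fy=K,interpolation=cv2.INTER_CUBIC)
    o,L=lidpose(tp,er,h); m,F=mouthframe(seal)
    for Q,col in ((disc(.050,.025)@L.T+o,(255,0,0)),(disc(.051,0)@L.T+o,(0,200,0)),(disc(.0365,.004)@F.T+m,(0,0,255)),(bar@L.T+o,(0,255,255))):
        q=(proj(n,Q)-(u0,v0)+.5)*K-.5; 
        if len(Q)==8: q=cv2.convexHull(q.astype(np.float32))[:,0]
        cv2.polylines(b,[np.round(q).astype(int)],True,col,1)
    cv2.imwrite(out,b)
E
python3 - <<'E'
from ovl import *
tp,er=[0.5499, 0.0855, 0.2678],[-1.1764, -0.2626, -1.0753]
print(rel(tp,er)); draw('scene','4',(215,110,75,65),10,'pics/d4.png',tp,er)
E
```

```text
(array([-0.88511667, -1.21440357, 58.99014153]), np.float64(0.10326230165726623), array([0.00126384, 0.00128486]))
```

View pics/d4.png

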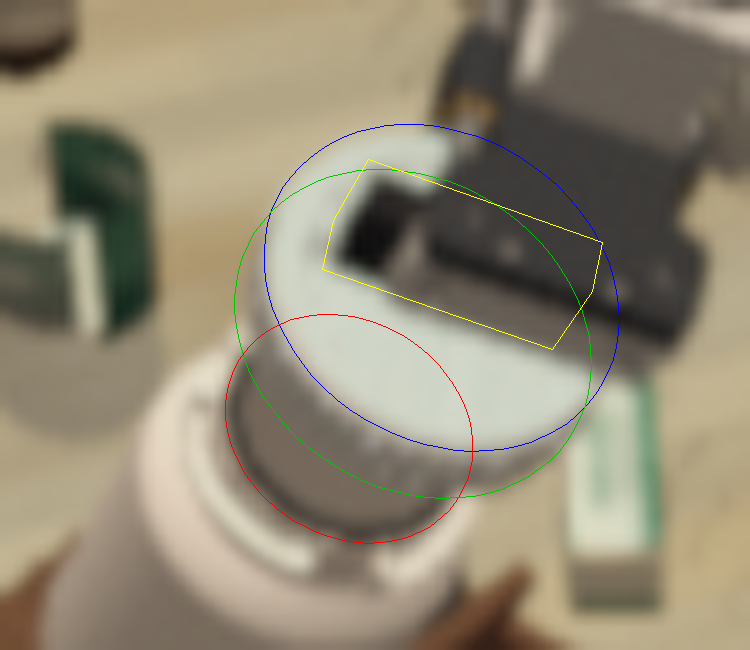

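```bash
cat > edge.py <<'E'
from ovl import *
def edge(n,tag,P,C,sel,rng=3.0,sign=-1):
    """signed offset (px, outward) of strongest edge along the outward image normal of circle P (center C) at indices sel"""
    g=cv2.GaussianBlur(cv2.cvtColor(cv2.imread(f'pics/{n}{tag}.png'),cv2.COLOR_BGR2GRAY),(0,0),.6).astype(np.float32)
    q=proj(n,P); t=np.roll(q,-1,0)-np.roll(q,1,0); nr=np.c_[t[:,1],-t[:,0]]; nr/=np.linalg.norm(nr,axis=1,keepdims=True)
    c=q.mean(0); s=np.sign(((q-c)*nr).sum(1)); nr*=s[:,None]
    o=[]
    for i in sel:
        r=np.arange(-rng,rng+.01,.1); xy=q[i]+r[:,None]*nr[i]
        v=cv2.remap(g,xy[:,0].astype(np.float32)[None],xy[:,1].astype(np.float32)[None],cv2.INTER_CUBIC)[0]
        d=np.gradient(v)*sign; j=d.argmax(); o.append((i,r[j],d[j],*nr[i],*q[i]))
    return np.array(o)
E
python3 - <<'E'
from edge import *
tp,er=[0.5499, 0.0855, 0.2678],[-1.1764, -0.2626, -1.0753]
o,L=lidpose(tp,er); m,F=mouthframe()
P=disc(.050,.025)@L.T+o
e=edge('scene','4',P,None,range(0,72,2))
for r in e: print(int(r[0]),np.round(r[1:],2))
E
```

```text
0 [-1.3000e+00  6.3000e-01  9.8000e-01  2.0000e-01  2.7616e+02  1.4412e+02]
2 [ -1.3    0.99   1.     0.   276.44 141.41]
4 [ 1.1000e+00  1.4000e+00  9.8000e-01 -1.8000e-01  2.7618e+02  1.3861e+02]
6 [-4.0000e-01  1.1000e-01  9.4000e-01 -3.5000e-01  2.7541e+02  1.3581e+02]
8 [-9.0000e-01  1.5000e-01  8.7000e-01 -4.9000e-01  2.7415e+02  1.3310e+02]
10 [ 2.0000e-01  1.2000e-01  7.9000e-01 -6.2000e-01  2.7244e+02  1.3053e+02]
12 [ 0.0000e+00  9.0000e-02  6.9000e-01 -7.2000e-01  2.7033e+02  1.2820e+02]
14 [ 9.0000e-01  1.1000e-01  5.8000e-01 -8.1000e-01  2.6787e+02  1.2616e+02]
16 [-1.7000e+00  1.1000e-01  4.7000e-01 -8.8000e-01  2.6515e+02  1.2447e+02]
18 [  3.     1.38   0.34  -0.94 262.24 123.19]
20 [-8.0000e-01  4.1500e+00  2.0000e-01 -9.8000e-01  2.5922e+02  1.2235e+02]
22 [-8.0000e-01  1.7700e+00  5.0000e-02 -1.0000e+00  2.5617e+02  1.2197e+02]
24 [ 0.0000e+00  1.1700e+00 -1.2000e-01 -9.9000e-01  2.5320e+02  1.2207e+02]
26 [ -0.4    1.24  -0.29  -0.96 250.37 122.66]
28 [ -0.4    1.39  -0.47  -0.89 247.79 123.71]
30 [ -1.     1.25  -0.63  -0.77 245.52 125.21]
32 [ -0.5    1.34  -0.7
[... 450 characters left out ...]
e+02]
46 [  0.9    3.66  -0.79   0.61 244.76 145.86]
48 [  1.2    3.83  -0.69   0.72 246.94 148.31]
50 [  0.7    4.3   -0.58   0.81 249.49 150.43]
52 [  0.9    2.97  -0.46   0.89 252.33 152.18]
54 [  0.6    3.49  -0.32   0.95 255.37 153.48]
56 [ 7.0000e-01  3.7700e+00 -1.8000e-01  9.8000e-01  2.5851e+02  1.5430e+02]
58 [ 4.0000e-01  4.1100e+00 -2.0000e-02  1.0000e+00  2.6165e+02  1.5461e+02]
60 [6.0000e-01 3.5000e+00 1.5000e-01 9.9000e-01 2.6468e+02 1.5442e+02]
62 [  0.3    3.6    0.33   0.95 267.52 153.72]
64 [ -0.6    3.29   0.5    0.86 270.08 152.55]
66 [ -0.4    2.65   0.67   0.74 272.28 150.95]
68 [ -1.3    1.38   0.81   0.58 274.06 148.96]
70 [ -2.6    0.87   0.92   0.4  275.36 146.66]
```

Run:
```python
from edge import *
m,F=mouthframe()
for n in('scene','top'):
    for k,l in enumerate('xyz'): print(n,l,((proj(n,m+.001*F[:,k])-proj(n,m)))[0].round(3))
# seal edge check in pic 0 (bright->dark going outward = inner edge?), outer dark->bright sign +
for n in('scene','top'):
    P=disc(.0365,.004)@F.T+m
    e=edge(n,'0',P,None,range(0,72,3),rng=2.5,sign=+1)
    w=e[e[:,2]>1.5]; A=w[:,3:5]; 
    A1=np.c_[A,np.ones(len(A))]
    for _ in range(4):
        s=np.linalg.lstsq(A1,w[:,1],rcond=None)[0]; rr=w[:,1]-A1@s; k=abs(rr)<.6; 
    s=np.linalg.lstsq(A1[k],w[k,1],rcond=None)[0]; print(n,'shift px',s[:2].round(2),'radial px',s[2].round(2),k.sum(),np.std((w[:,1]-A1@s)[k]).round(2))
    print([ (int(r[0]*5),round(r[1],1)) for r in e])
```

```text
scene x [-0.232 -0.26 ]
scene y [-0.245  0.174]
scene z [ 0.104 -0.168]
top x [-0.004 -0.31 ]
top y [-0.31   0.005]
top z [ 0.004 -0.017]
scene shift px [-0.22  0.44] radial px -0.09 16 0.27
[(0, np.float64(-0.2)), (15, np.float64(-0.1)), (30, np.float64(-0.4)), (45, np.float64(0.0)), (60, np.float64(0.3)), (75, np.float64(0.6)), (90, np.float64(2.0)), (105, np.float64(1.6)), (120, np.float64(0.3)), (135, np.float64(0.2)), (150, np.float64(0.2)), (165, np.float64(0.9)), (180, np.float64(0.2)), (195, np.float64(-0.1)), (210, np.float64(-0.4)), (225, np.float64(-0.7)), (240, np.float64(2.5)), (255, np.float64(-2.5)), (270, np.float64(-0.1)), (285, np.float64(-2.5)), (300, np.float64(-2.5)), (315, np.float64(-2.2)), (330, np.float64(0.9)), (345, np.float64(-0.5))]
top shift px [-0.03  0.01] radial px 0.3 24 0.2
[(0, np.float64(0.6)), (15, np.float64(0.2)), (30, np.float64(0.4)), (45, np.float64(0.2)), (60, np.float64(0.2)), (75, np.float64(0.3)), (90, np.float64(0.6)), (105, np.float64(0.1)), (120, np.float64(0.3)), (135, np.float64(0.8)), (150, np.float64(0.4)), (165, np.float64(-0.1)), (180, np.float64(0.4)), (195, np.float64(0.1)), (210, np.float64(0.2)), (225, np.float64(0.3)), (240, np.float64(0.6)), (255, np.float64(0.4)), (270, np.float64(0.3)), (285, np.float64(0.1)), (300, np.float64(0.4)), (315, np.float64(0.2)), (330, np.float64(0.1)), (345, np.float64(0.2))]
```

Prediction and picture agree: in the scene view the lid and the seal shift by the same amount relative to the model. So I'll apply the +0.9/+1.2 mm lateral correction and go down 45 mm along the axis.

>>> {"fn": "step_arm", "kwargs": {"commands": [{"xyz": [0.0043,0.0011,-0.0077],"twist": [0,0,0]},{"xyz": [0.0088,0.0008,-0.0157],"twist": [0,0,0]},{"xyz": [0.013,0.0005,-0.0237],"twist": [0,0,0]},{"xyz": [0.0172,0.0002,-0.0317],"twist": [0,0,0]},{"xyz": [0.0213,-0.0001,-0.0397],"twist": [0,0,0]},{"xyz": [0.0213,-0.0001,-0.0397],"twist": [0,0,0]},{"xyz": [0.0213,-0.0001,-0.0397],"twist": [0,0,0]},{"xyz": [0.0213,-0.0001,-0.0397],"twist": [0,0,0]}]}}

```text
time: 5.4
tool_pos: [0.5714, 0.0868, 0.229]
ee_rot: [-1.175, -0.263, -1.074]
wrist_force: [-0.0, 0.1, -2.0]
width: 0.0156
```

```bash
python3 snap.py 5 scene > o.txt; cat o.txt
python3 - <<'E'
from edge import *
L={l.split(' ',1)[0]:eval(l.split(' ',1)[1]) for l in open('o.txt')}
tp,er=L['tool_pos'],L['ee_rot']
print(rel(tp,er)); draw('scene','5',(215,120,70,60),10,'pics/d5.png',tp,er)
E
```

```text
time 5.45
joint_positions [0.0939, -0.1867, 1.6749, -0.0749, 1.1867, 1.126]
tool_pos [0.5715, 0.0868, 0.2295]
ee_rot [-1.174, -0.2635, -1.0738]
wrist_force [0.3866, -0.1621, -1.1886]
wrist_torque [0.0503, 0.2932, -0.0179]
width 0.0156
(array([ 0.9557777 ,  1.41234715, 15.11062703]), np.float64(0.06783588170709437), array([-1.18074561e-03, -8.71734424e-05]))
```

View pics/d5.png

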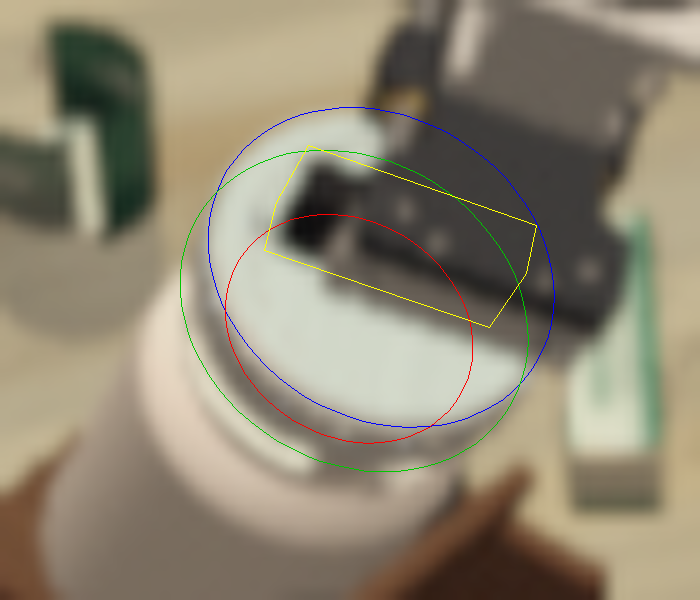

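```bash
cat > lidshift.py <<'E'
from edge import *
def lidshift(tag,o):
    tp,er=o['tool_pos'],o['ee_rot']
    oo,L=lidpose(tp,er); P=disc(.050,.025)@L.T+oo
    q=proj('scene',P); e=edge('scene',tag,P,None,range(0,72),rng=2.5); w=e[(e[:,2]>1.1)&(e[:,3]<.3)]
    A=w[:,3:5]; k=np.ones(len(w),bool)
    for _ in range(5):
        s=np.linalg.lstsq(A[k],w[k,1],rcond=None)[0]; r=w[:,1]-A@s; k=abs(r)<.6
    print('lid scene shift px',s.round(2),k.sum(),len(w),'rms',r[k].std().round(2))
    m,F=mouthframe(); J=np.array([(proj('scene',m+.001*F[:,i])-proj('scene',m))[0] for i in range(3)]).T
    print(' as jar x,y mm',np.linalg.solve(J[:,:2],s).round(2),' as y,z mm',np.linalg.solve(J[:,1:],s).round(2))
    return s
E
python3 - <<'E'
from lidshift import *
L={l.split(' ',1)[0]:eval(l.split(' ',1)[1]) for l in open('o.txt')}
lidshift('4',dict(tool_pos=[0.5499, 0.0855, 0.2678],ee_rot=[-1.1764, -0.2626, -1.0753]))
lidshift('5',L)
print('seal'); m,F=mouthframe(); J=np.array([(proj('scene',m+.001*F[:,i])-proj('scene',m))[0] for i in range(3)]).T
s=np.array([-.22,.44]); print(np.linalg.solve(J[:,:2],s).round(2),np.linalg.solve(J[:,1:],s).round(2))
E
```

```text
lid scene shift px [0.13 0.64] 34 42 rms 0.25
 as jar x,y mm [-1.74  1.11]  as y,z mm [-3.88 -7.88]
lid scene shift px [0.4  0.45] 33 43 rms 0.28
 as jar x,y mm [-1.73  0.02]  as y,z mm [-4.95 -7.85]
seal
[-0.67  1.53] [-0.39 -3.03]
```

The two estimates of the lateral offset differ by about 1.5 mm, and there is 3 mm of clearance. I'll take the middle and go down carefully, watching the forces.

>>> {"fn": "step_arm", "kwargs": {"commands": [{"xyz": [0.0016,-0.0008,-0.0047],"twist": [0,0,0]},{"xyz": [0.0049,-0.001,-0.0109],"twist": [0,0,0]},{"xyz": [0.0049,-0.001,-0.0109],"twist": [0,0,0]},{"xyz": [0.0049,-0.001,-0.0109],"twist": [0,0,0]}]}}

```text
time: 5.78
tool_pos: [0.5759, 0.0857, 0.217]
ee_rot: [-1.177, -0.262, -1.073]
wrist_force: [-0.3, 0.9, -1.7]
width: 0.0159
```

>>> {"fn": "step_arm", "kwargs": {"commands": [{"xyz": [0.0009,-0.0001,-0.0018],"twist": [0,0,0]},{"xyz": [0.0018,-0.0001,-0.0036],"twist": [0,0,0]},{"xyz": [0.0018,-0.0001,-0.0036],"twist": [0,0,0]}]}}

```text
time: 6.03
tool_pos: [0.5779, 0.0856, 0.214]
ee_rot: [-1.176, -0.263, -1.073]
wrist_force: [-0.8, 0.9, -2.1]
width: 0.0152
```

```bash
cat > st.py <<'E'
from ovl import *
from bench import robot
o=robot.get_obs(); r=rel(o['tool_pos'],o['ee_rot']); m,F=mouthframe()
print('t',round(float(o['time']),2),'xyz',r[0].round(2),'tiltdeg',round(r[1],2),r[2].round(4),'F jar',(F.T@o['wrist_force']).round(1),'M jar',(F.T@o['wrist_torque']).round(2),'q6',round(float(o['joint_positions'][5]),3),'w',round(float(o['width']),4))
E
python3 st.py
```

```text
t 6.03 xyz [-0.38  0.59 -1.68] tiltdeg 0.03 [0.0005 0.0002] F jar [-1.7  0.8 -1.5] M jar [0.02 0.36 0.01] q6 1.124 w 0.0152
```

>>> {"fn": "step_arm", "kwargs": {"commands": [{"xyz": [0.0005,0,-0.0009],"twist": [0,0,0]},{"xyz": [0.0011,-0.0001,-0.0022],"twist": [0,0,0]},{"xyz": [0.0011,-0.0001,-0.0022],"twist": [0,0,0]}]}}

```text
time: 6.28
tool_pos: [0.579, 0.0855, 0.2119]
ee_rot: [-1.175, -0.263, -1.074]
wrist_force: [-0.4, -0.6, -1.2]
width: 0.0161
```

```bash
python3 st.py
```

```text
t 6.28 xyz [-0.34  0.56 -4.02] tiltdeg 0.02 [0.0003 0.0001] F jar [-0.9 -0.7 -0.9] M jar [ 0.01  0.37 -0.02] q6 1.124 w 0.0161
```

>>> {"fn": "step_arm", "kwargs": {"commands": [{"xyz": [0.0005,0,-0.0009],"twist": [0,0,0]},{"xyz": [0.0009,-0.0001,-0.0018],"twist": [0,0,0]},{"xyz": [0.0009,-0.0001,-0.0018],"twist": [0,0,0]}]}}

```text
time: 6.53
tool_pos: [0.58, 0.0855, 0.2109]
ee_rot: [-1.175, -0.263, -1.074]
wrist_force: [-1.7, 0.6, 0.5]
width: 0.0158
```

```bash
python3 st.py
```

```text
t 6.53 xyz [ 0.08  0.61 -5.38] tiltdeg 0.03 [-0.0005 -0.0001] F jar [-1.3  0.5  1.3] M jar [0.02 0.47 0.  ] q6 1.124 w 0.0158
```

>>> {"fn": "step_arm", "kwargs": {"commands": [{"xyz": [0.0005,0,-0.0009],"twist": [0,0,0]},{"xyz": [0.0005,0,-0.0009],"twist": [0,0,0]}]}}

```text
time: 6.7
tool_pos: [0.5802, 0.0855, 0.2107]
ee_rot: [-1.175, -0.263, -1.074]
wrist_force: [-5.2, -1.0, 3.5]
width: 0.0159
```

```bash
python3 st.py
```

```text
t 6.7 xyz [ 0.19  0.59 -5.62] tiltdeg 0.03 [-0.0005  0.    ] F jar [-2.9 -1.3  5.4] M jar [-0.03  0.83  0.04] q6 1.124 w 0.0159
```

>>> {"fn": "step_arm", "kwargs": {"commands": [{"xyz": [0.0005,0,-0.0009],"twist": [0,0,0]},{"xyz": [0.0005,0,-0.0009],"twist": [0,0,0]}]}}

```text
time: 6.87
tool_pos: [0.5803, 0.0855, 0.2105]
ee_rot: [-1.175, -0.263, -1.074]
wrist_force: [-10.2, -1.1, 6.8]
width: 0.0158
```

```bash
python3 st.py
```

```text
t 6.87 xyz [ 0.2   0.61 -5.87] tiltdeg 0.02 [-0.0004 -0.    ] F jar [-5.9 -1.7 10.7] M jar [-0.06  1.12  0.01] q6 1.124 w 0.0158
```

Contact, with about 10 N on the axis and a compliance of about 5 N/mm. I'll turn back (anticlockwise) in small steps and watch depth and force.

>>> {"fn": "step_arm", "kwargs": {"commands": [{"xyz": [0,0,0],"twist": [-2.72,0.16,5.35]},{"xyz": [0,0,0],"twist": [-5.44,0.32,10.69]},{"xyz": [0,0,0],"twist": [-5.44,0.32,10.69]}]}}

```text
time: 7.12
tool_pos: [0.5813, 0.0856, 0.2094]
ee_rot: [-1.235, -0.34, -0.867]
wrist_force: [0.9, -0.2, -1.4]
width: 0.0154
```

```bash
python3 st.py
```

```text
t 7.12 xyz [ 0.64  0.78 -7.25] tiltdeg 0.1 [-0.0018 -0.0003] F jar [ 0.1 -0.2 -1.6] M jar [-0.02  0.31 -0.06] q6 0.913 w 0.0154
```

>>> {"fn": "step_arm", "kwargs": {"commands": [{"xyz": [0,0,0],"twist": [-2.72,0.16,5.35]},{"xyz": [0,0,0],"twist": [-5.44,0.32,10.69]},{"xyz": [0,0,0],"twist": [-5.44,0.32,10.69]}]}}

```text
time: 7.37
tool_pos: [0.5807, 0.0853, 0.2078]
ee_rot: [-1.314, -0.399, -0.655]
wrist_force: [-0.7, -0.2, -1.6]
width: 0.0158
```

```bash
python3 st.py
```

```text
t 7.37 xyz [-0.69  0.43 -8.47] tiltdeg 0.06 [0.0009 0.0005] F jar [-1.3 -0.2 -1.1] M jar [-0.04  0.32 -0.01] q6 0.706 w 0.0158
```

Contact went away as it turned, so it came off a ridge. I'll feel further down along the axis.

>>> {"fn": "step_arm", "kwargs": {"commands": [{"xyz": [0.0005,0,-0.0009],"twist": [0,0,0]},{"xyz": [0.0009,-0.0001,-0.0018],"twist": [0,0,0]},{"xyz": [0.0009,-0.0001,-0.0018],"twist": [0,0,0]}]}}

```text
time: 7.62
tool_pos: [0.5817, 0.0852, 0.2061]
ee_rot: [-1.313, -0.398, -0.656]
wrist_force: [0.1, -0.1, -1.3]
width: 0.0155
```

```bash
python3 st.py
```

```text
t 7.62 xyz [ -0.52   0.39 -10.4 ] tiltdeg 0.04 [0.0007 0.0004] F jar [-0.5 -0.1 -1.2] M jar [0.03 0.33 0.01] q6 0.707 w 0.0155
```

>>> {"fn": "step_arm", "kwargs": {"commands": [{"xyz": [0.0005,0,-0.0009],"twist": [0,0,0]},{"xyz": [0.0009,-0.0001,-0.0018],"twist": [0,0,0]},{"xyz": [0.0009,-0.0001,-0.0018],"twist": [0,0,0]}]}}

```text
time: 7.87
tool_pos: [0.5827, 0.0852, 0.2047]
ee_rot: [-1.314, -0.399, -0.655]
wrist_force: [-0.5, -0.5, -2.0]
width: 0.0155
```

```bash
python3 st.py
```

```text
t 7.87 xyz [ -0.31   0.45 -12.14] tiltdeg 0.02 [0.0002 0.0002] F jar [-1.3 -0.6 -1.5] M jar [0.01 0.31 0.03] q6 0.706 w 0.0155
```

>>> {"fn": "step_arm", "kwargs": {"commands": [{"xyz": [0.0005,0,-0.0009],"twist": [0,0,0]},{"xyz": [0.0009,-0.0001,-0.0018],"twist": [0,0,0]},{"xyz": [0.0009,-0.0001,-0.0018],"twist": [0,0,0]}]}}

```text
time: 8.12
tool_pos: [0.5836, 0.0851, 0.2039]
ee_rot: [-1.313, -0.4, -0.654]
wrist_force: [-3.5, -0.6, 2.1]
width: 0.0157
```

```bash
python3 st.py
```

```text
t 8.12 xyz [  0.16   0.46 -13.17] tiltdeg 0.03 [-0.0006 -0.    ] F jar [-2.1 -0.8  3.4] M jar [0.01 0.62 0.04] q6 0.705 w 0.0157
```

>>> {"fn": "step_arm", "kwargs": {"commands": [{"xyz": [0.0005,0,-0.0009],"twist": [0,0,0]},{"xyz": [0.0009,-0.0001,-0.0018],"twist": [0,0,0]},{"xyz": [0.0009,-0.0001,-0.0018],"twist": [0,0,0]}]}}

```text
time: 8.37
tool_pos: [0.5839, 0.085, 0.2036]
ee_rot: [-1.313, -0.4, -0.654]
wrist_force: [-10.5, -1.5, 8.5]
width: 0.0157
```

```bash
python3 st.py
```

```text
t 8.37 xyz [  0.31   0.33 -13.64] tiltdeg 0.04 [-0.0007  0.0001] F jar [-5.4 -2.1 12.3] M jar [-0.04  1.25  0.08] q6 0.705 w 0.0157
```

The drop from -5.4 to -13.1 is about 8 mm, which matches going from a stop top to the level rib top. Next is the ramp up, then the drop-in. I'll keep turning back.

>>> {"fn": "step_arm", "kwargs": {"commands": [{"xyz": [0,0,0],"twist": [-2.72,0.16,5.35]},{"xyz": [0,0,0],"twist": [-5.44,0.32,10.69]},{"xyz": [0,0,0],"twist": [-5.44,0.32,10.69]}]}}

```text
time: 8.62
tool_pos: [0.5861, 0.0862, 0.205]
ee_rot: [-1.402, -0.449, -0.427]
wrist_force: [-3.4, 2.4, 5.3]
width: 0.0156
```

```bash
python3 st.py
```

```text
t 8.62 xyz [  3.05   1.75 -13.34] tiltdeg 0.42 [-0.0067 -0.0029] F jar [-0.8  2.2  6.4] M jar [0.43 0.33 0.29] q6 0.492 w 0.0156
```

>>> {"fn": "step_arm", "kwargs": {"commands": [{"xyz": [0,0,0],"twist": [-2.72,0.16,5.35]},{"xyz": [0,0,0],"twist": [-5.44,0.32,10.69]},{"xyz": [0,0,0],"twist": [-5.44,0.32,10.69]}]}}

```text
time: 8.87
tool_pos: [0.5852, 0.087, 0.2052]
ee_rot: [-1.504, -0.472, -0.197]
wrist_force: [-8.5, 3.9, 9.7]
width: 0.016
```

```bash
python3 st.py
```

```text
t 8.87 xyz [  2.22   2.54 -12.77] tiltdeg 0.38 [-0.0048 -0.0044] F jar [-3.3  3.4 12.6] M jar [ 0.52  0.88 -0.31] q6 0.284 w 0.016
```

>>> {"fn": "step_arm", "kwargs": {"commands": [{"xyz": [0,0,0],"twist": [0,0,0]},{"xyz": [0,0,0],"twist": [0,0,0]},{"xyz": [0,0,0],"twist": [0,0,0]}]}}

```text
time: 9.12
tool_pos: [0.5852, 0.087, 0.2052]
ee_rot: [-1.502, -0.472, -0.2]
wrist_force: [-7.7, 4.5, 9.8]
width: 0.0159
```

```bash
python3 st.py; python3 snap.py 6 scene>o.txt; cat o.txt
python3 - <<'E'
from lidshift import *
L={l.split(' ',1)[0]:eval(l.split(' ',1)[1]) for l in open('o.txt')}
draw('scene','6',(215,120,70,60),10,'pics/d6.png',L['tool_pos'],L['ee_rot']); lidshift('6',L)
E
```

```text
t 9.12 xyz [  2.25   2.54 -12.74] tiltdeg 0.38 [-0.005  -0.0042] F jar [-2.6  4.  12.4] M jar [ 0.49  0.9  -0.15] q6 0.287 w 0.0159
time 9.1667
joint_positions [0.0886, -0.1506, 1.6937, -0.0702, 1.1271, 0.2865]
tool_pos [0.5852, 0.087, 0.2052]
ee_rot [-1.5025, -0.4718, -0.1995]
wrist_force [-7.9519, 4.9684, 8.2848]
wrist_torque [0.55, 0.8375, -0.0214]
width 0.016
lid scene shift px [ 0.02 -0.24] 39 43 rms 0.31
 as jar x,y mm [ 0.53 -0.59]  as y,z mm [0.94 2.41]
```

View pics/d6.png

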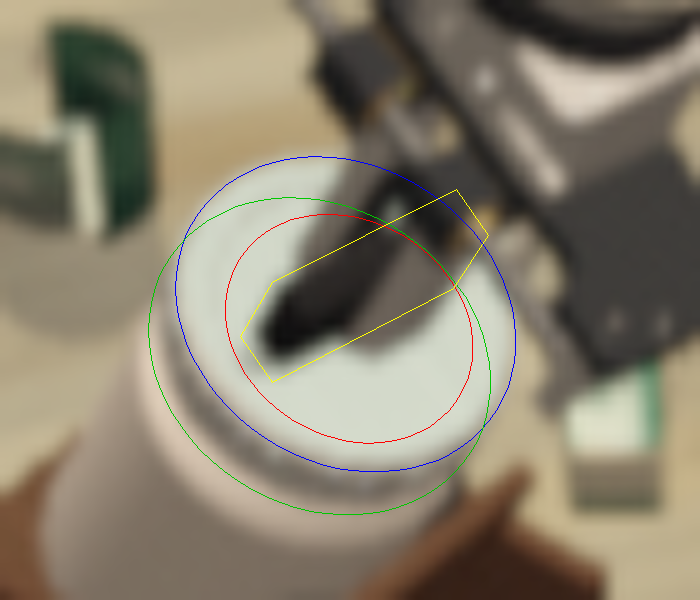

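The moment says only the front lug is bearing, so the lid is slightly low at the front. I'll ease off 1.5 mm and tilt back by 1°.

>>> {"fn": "step_arm", "kwargs": {"commands": [{"xyz": [-0.0007,0,0.0013],"twist": [0,0,0]},{"xyz": [-0.0007,0,0.0013],"twist": [0.06,1,0]},{"xyz": [-0.0007,0,0.0013],"twist": [0.06,1,0]}]}}

```text
time: 9.42
tool_pos: [0.5853, 0.086, 0.2059]
ee_rot: [-1.508, -0.454, -0.197]
wrist_force: [-4.1, 2.2, 6.4]
width: 0.0158
```

```bash
python3 st.py
```

```text
t 9.42 xyz [  2.01   1.5  -12.2 ] tiltdeg 0.74 [ 0.0128 -0.0022] F jar [-0.9  2.   7.6] M jar [0.58 0.15 0.  ] q6 0.282 w 0.0158
```

>>> {"fn": "step_arm", "kwargs": {"commands": [{"xyz": [0,0,0],"twist": [0.62,-0.04,0.32]},{"xyz": [0,0,0],"twist": [0.62,-0.04,0.32]}]}}

```text
time: 9.58
tool_pos: [0.5851, 0.0856, 0.2059]
ee_rot: [-1.496, -0.453, -0.197]
wrist_force: [-5.6, 2.9, 7.3]
width: 0.016
```

```bash
python3 st.py
```

```text
t 9.58 xyz [  1.93   1.49 -12.13] tiltdeg 1.08 [ 0.0124 -0.0141] F jar [-1.8  2.6  9.1] M jar [0.47 0.08 0.05] q6 0.265 w 0.016
```

```bash
cat >> st.py <<'E'
oo,L=lidpose(o['tool_pos'],o['ee_rot']); v=F.T@L[:,0]; print('bar ang in jar',round(float(np.degrees(np.arctan2(v[1],v[0]))),1))
E
python3 st.py
```

```text
t 9.58 xyz [  1.93   1.49 -12.13] tiltdeg 1.08 [ 0.0124 -0.0141] F jar [-1.8  2.6  9.1] M jar [0.47 0.08 0.05] q6 0.265 w 0.016
bar ang in jar -97.1
```

On reflection, the sensor's lever arm explains those moments as lateral force, so tilting wasn't justified. I'm setting it square again.

>>> {"fn": "step_arm", "kwargs": {"commands": [{"xyz": [0,0,0],"twist": [-0.68,-0.96,-0.32]},{"xyz": [0,0,0],"twist": [-0.68,-0.96,-0.32]},{"xyz": [0,0,0],"twist": [-0.68,-0.96,-0.32]}]}}

```text
time: 9.83
tool_pos: [0.585, 0.0855, 0.2055]
ee_rot: [-1.506, -0.472, -0.199]
wrist_force: [-3.6, 1.6, 6.1]
width: 0.0159
```

```bash
python3 st.py
```

```text
t 9.83 xyz [  2.23   0.95 -12.4 ] tiltdeg 0.27 [-0.0046 -0.0013] F jar [-0.5  1.4  7.1] M jar [ 0.44  0.36 -0.08] q6 0.286 w 0.0159
bar ang in jar -97.1
```

>>> {"fn": "step_arm", "kwargs": {"commands": [{"xyz": [-0.0015,-0.0004,-0.0008],"twist": [0,0,0]},{"xyz": [-0.0015,-0.0004,-0.0008],"twist": [-2.72,0.16,5.35]},{"xyz": [-0.0015,-0.0004,-0.0008],"twist": [-5.44,0.32,10.69]},{"xyz": [-0.0015,-0.0004,-0.0008],"twist": [-5.44,0.32,10.69]}]}}

```text
time: 10.17
tool_pos: [0.5834, 0.0851, 0.2056]
ee_rot: [-1.615, -0.474, 0.041]
wrist_force: [-8.0, 1.3, 10.8]
width: 0.016
```

```bash
python3 st.py
```

```text
t 10.17 xyz [  0.85   0.48 -11.6 ] tiltdeg 0.27 [-0.0045 -0.0014] F jar [-2.3  0.8 13.3] M jar [0.44 0.78 0.2 ] q6 0.071 w 0.016
bar ang in jar -84.9
```

It rose 0.8 mm over 12°, the ramp's own slope. I'll carry on, lifting in step with the ramp.

>>> {"fn": "step_arm", "kwargs": {"commands": [{"xyz": [-0.0002,0,0.0005],"twist": [-2.72,0.16,5.35]},{"xyz": [-0.0005,0,0.0011],"twist": [-5.44,0.32,10.69]},{"xyz": [-0.0005,0,0.0011],"twist": [-5.44,0.32,10.69]}]}}

```text
time: 10.42
tool_pos: [0.5833, 0.0848, 0.2067]
ee_rot: [-1.721, -0.454, 0.274]
wrist_force: [-6.8, 0.4, 9.1]
width: 0.0161
```

```bash
python3 st.py
```

```text
t 10.42 xyz [  1.32   0.19 -10.62] tiltdeg 0.33 [-0.0056 -0.001 ] F jar [-1.9  0.  11.2] M jar [0.32 0.52 0.12] q6 -0.138 w 0.0161
bar ang in jar -72.9
```

>>> {"fn": "step_arm", "kwargs": {"commands": [{"xyz": [-0.0002,0,0.0004],"twist": [-2.72,0.16,5.35]},{"xyz": [-0.0004,0,0.0008],"twist": [-5.44,0.32,10.69]},{"xyz": [-0.0004,0,0.0008],"twist": [-5.44,0.32,10.69]}]}}

```text
time: 10.67
tool_pos: [0.5832, 0.0848, 0.2076]
ee_rot: [-1.817, -0.414, 0.501]
wrist_force: [-4.6, -0.8, 9.3]
width: 0.0156
```

```bash
python3 st.py
```

```text
t 10.67 xyz [ 1.69  0.18 -9.72] tiltdeg 0.37 [-0.0064 -0.0011] F jar [ 0.2 -1.  10.4] M jar [0.35 0.32 0.06] q6 -0.347 w 0.0156
bar ang in jar -60.9
```

>>> {"fn": "step_arm", "kwargs": {"commands": [{"xyz": [-0.0005,0,0.0002],"twist": [-2.72,0.16,5.35]},{"xyz": [-0.001,0,0.0005],"twist": [-5.44,0.32,10.69]},{"xyz": [-0.001,0,0.0005],"twist": [-5.44,0.32,10.69]}]}}

```text
time: 10.92
tool_pos: [0.582, 0.0845, 0.207]
ee_rot: [-1.897, -0.354, 0.715]
wrist_force: [-2.8, -0.0, 6.1]
width: 0.016
```

```bash
python3 st.py
```

```text
t 10.92 xyz [ 0.31 -0.21 -9.71] tiltdeg 0.3 [-0.0052 -0.0005] F jar [ 0.3 -0.2  6.8] M jar [ 0.24  0.03 -0.01] q6 -0.555 w 0.016
bar ang in jar -49.0
```

>>> {"fn": "step_arm", "kwargs": {"commands": [{"xyz": [0,0,0],"twist": [-2.72,0.16,5.35]},{"xyz": [0,0,0],"twist": [-3.62,0.22,7.13]},{"xyz": [0,0,0],"twist": [-3.62,0.22,7.13]}]}}

```text
time: 11.17
tool_pos: [0.5803, 0.0841, 0.2032]
ee_rot: [-1.936, -0.302, 0.849]
wrist_force: [1.2, -0.4, -0.4]
width: 0.0157
```

```bash
python3 st.py
```

```text
t 11.17 xyz [ -3.1   -0.84 -12.43] tiltdeg 0.09 [0.0014 0.0009] F jar [ 0.9 -0.3 -1. ] M jar [ 0.06  0.03 -0.01] q6 -0.691 w 0.0157
bar ang in jar -41.2
```

The force vanished, so the lugs are over the gap. I'll recentre and then go down to the seal.

>>> {"fn": "step_arm", "kwargs": {"commands": [{"xyz": [0.0027,0.0006,0.0014],"twist": [0,0,0]},{"xyz": [0.0041,0.0005,-0.0013],"twist": [0,0,0]},{"xyz": [0.0041,0.0005,-0.0013],"twist": [0,0,0]}]}}

```text
time: 11.42
tool_pos: [0.5842, 0.0849, 0.2014]
ee_rot: [-1.935, -0.302, 0.849]
wrist_force: [0.6, 0.8, -1.9]
width: 0.0157
```

```bash
python3 st.py
```

```text
t 11.42 xyz [ -0.49   0.26 -15.75] tiltdeg 0.13 [0.0023 0.0002] F jar [-0.4  0.8 -1.9] M jar [ 0.02  0.27 -0.02] q6 -0.691 w 0.0157
bar ang in jar -41.1
```

>>> {"fn": "step_arm", "kwargs": {"commands": [{"xyz": [0.0005,0,-0.0009],"twist": [0,0,0]},{"xyz": [0.0009,-0.0001,-0.0018],"twist": [0,0,0]},{"xyz": [0.0009,-0.0001,-0.0018],"twist": [0,0,0]}]}}

```text
time: 11.67
tool_pos: [0.5853, 0.085, 0.2005]
ee_rot: [-1.937, -0.303, 0.851]
wrist_force: [-0.1, 0.3, -1.7]
width: 0.0158
```

```bash
python3 st.py
```

```text
t 11.67 xyz [  0.08   0.42 -16.98] tiltdeg 0.04 [ 0.0007 -0.0002] F jar [-0.8  0.3 -1.4] M jar [0.01 0.22 0.01] q6 -0.692 w 0.0158
bar ang in jar -41.1
```

>>> {"fn": "step_arm", "kwargs": {"commands": [{"xyz": [0.0005,0,-0.0009],"twist": [0,0,0]},{"xyz": [0.0009,-0.0001,-0.0018],"twist": [0,0,0]},{"xyz": [0.0009,-0.0001,-0.0018],"twist": [0,0,0]}]}}

```text
time: 11.92
tool_pos: [0.5863, 0.0849, 0.1992]
ee_rot: [-1.937, -0.303, 0.851]
wrist_force: [-0.6, 0.7, -1.3]
width: 0.0156
```

```bash
python3 st.py
```

```text
t 11.92 xyz [  0.42   0.37 -18.67] tiltdeg 0.02 [-0.0001 -0.0003] F jar [-1.2  0.7 -0.9] M jar [ 0.02  0.22 -0.03] q6 -0.692 w 0.0156
bar ang in jar -41.1
```

>>> {"fn": "step_arm", "kwargs": {"commands": [{"xyz": [0.0005,0,-0.0009],"twist": [0,0,0]},{"xyz": [0.0005,0,-0.0009],"twist": [0,0,0]}]}}

```text
time: 12.08
tool_pos: [0.5869, 0.0849, 0.1986]
ee_rot: [-1.938, -0.304, 0.851]
wrist_force: [-1.1, 0.1, -0.6]
width: 0.0155
```

```bash
python3 st.py
```

```text
t 12.08 xyz [  0.71   0.46 -19.45] tiltdeg 0.04 [-0.0006 -0.0004] F jar [-1.3 -0.  -0. ] M jar [ 0.03  0.25 -0.02] q6 -0.692 w 0.0155
bar ang in jar -41.1
```

It touches the seal at about -19.2 on my estimate, which is -18 mm true. That fits the 1.2 mm axial offset seen earlier, so it has dropped in. Now screwing clockwise.

>>> {"fn": "step_arm", "kwargs": {"commands": [{"xyz": [0,0,0],"twist": [2.72,-0.16,-5.35]},{"xyz": [0,0,0],"twist": [5.44,-0.32,-10.69]},{"xyz": [0,0,0],"twist": [5.44,-0.32,-10.69]}]}}

```text
time: 12.33
tool_pos: [0.587, 0.085, 0.1988]
ee_rot: [-1.867, -0.373, 0.64]
wrist_force: [0.1, 0.7, 0.1]
width: 0.0158
```

```bash
python3 st.py
```

```text
t 12.33 xyz [  0.86   0.55 -19.3 ] tiltdeg 0.06 [-0.001  -0.0005] F jar [0.1 0.7 0.1] M jar [ 0.01  0.23 -0.01] q6 -0.481 w 0.0158
bar ang in jar -53.2
```

>>> {"fn": "step_arm", "kwargs": {"commands": [{"xyz": [0,0,0],"twist": [2.72,-0.16,-5.35]},{"xyz": [0.0002,0,-0.0004],"twist": [5.44,-0.32,-10.69]},{"xyz": [0.0002,0,-0.0004],"twist": [5.44,-0.32,-10.69]}]}}

```text
time: 12.58
tool_pos: [0.5871, 0.085, 0.1984]
ee_rot: [-1.783, -0.425, 0.422]
wrist_force: [-1.3, -0.4, -1.4]
width: 0.0158
```

```bash
python3 st.py
```

```text
t 12.58 xyz [  0.84   0.53 -19.74] tiltdeg 0.06 [-0.0009 -0.0005] F jar [-1.8 -0.5 -0.7] M jar [0.   0.29 0.03] q6 -0.274 w 0.0158
bar ang in jar -65.0
```

>>> {"fn": "step_arm", "kwargs": {"commands": [{"xyz": [0.0002,0,-0.0004],"twist": [2.72,-0.16,-5.35]},{"xyz": [0.0004,0,-0.0009],"twist": [5.44,-0.32,-10.69]},{"xyz": [0.0004,0,-0.0009],"twist": [5.44,-0.32,-10.69]}]}}

```text
time: 12.83
tool_pos: [0.5873, 0.0851, 0.1975]
ee_rot: [-1.685, -0.459, 0.196]
wrist_force: [-2.6, -0.0, 1.7]
width: 0.016
```

```bash
python3 st.py
```

```text
t 12.83 xyz [  0.55   0.67 -20.62] tiltdeg 0.04 [-0.0004 -0.0006] F jar [-1.6 -0.2  2.7] M jar [0.15 0.51 0.11] q6 -0.066 w 0.016
bar ang in jar -76.9
```

>>> {"fn": "step_arm", "kwargs": {"commands": [{"xyz": [0.0001,0,-0.0005],"twist": [2.72,-0.16,-5.35]},{"xyz": [0.0003,0,-0.0011],"twist": [5.44,-0.32,-10.69]},{"xyz": [0.0003,0,-0.0011],"twist": [5.44,-0.32,-10.69]}]}}

```text
time: 13.08
tool_pos: [0.5875, 0.0852, 0.1966]
ee_rot: [-1.58, -0.471, -0.037]
wrist_force: [-4.2, 0.3, 3.4]
width: 0.0157
```

```bash
python3 st.py
```

```text
t 13.08 xyz [  0.27   0.77 -21.5 ] tiltdeg 0.04 [-0.0003 -0.0007] F jar [-2.2  0.1  5. ] M jar [0.22 0.67 0.1 ] q6 0.142 w 0.0157
bar ang in jar -88.9
```

>>> {"fn": "step_arm", "kwargs": {"commands": [{"xyz": [0.0002,0,-0.0004],"twist": [2.72,-0.16,-5.35]},{"xyz": [0.0004,0,-0.0009],"twist": [5.44,-0.32,-10.69]},{"xyz": [0.0004,0,-0.0009],"twist": [5.44,-0.32,-10.69]}]}}

```text
time: 13.33
tool_pos: [0.5878, 0.0852, 0.1959]
ee_rot: [-1.475, -0.462, -0.271]
wrist_force: [-5.0, -0.1, 4.2]
width: 0.0158
```

```bash
python3 st.py
```

```text
t 13.33 xyz [  0.24   0.76 -22.24] tiltdeg 0.03 [-0.0002 -0.0006] F jar [-2.5 -0.4  6. ] M jar [0.25 0.82 0.04] q6 0.351 w 0.0158
bar ang in jar -100.9
```

>>> {"fn": "step_arm", "kwargs": {"commands": [{"xyz": [0.0002,0,-0.0003],"twist": [1.81,-0.11,-3.56]},{"xyz": [0.0002,0,-0.0004],"twist": [3.63,-0.22,-7.13]},{"xyz": [0.0002,0,-0.0004],"twist": [3.63,-0.22,-7.13]}]}}

```text
time: 13.58
tool_pos: [0.5878, 0.0851, 0.1955]
ee_rot: [-1.408, -0.444, -0.424]
wrist_force: [-6.1, 0.7, 4.4]
width: 0.0157
```

```bash
python3 st.py
```

```text
t 13.58 xyz [ -0.     0.73 -22.62] tiltdeg 0.03 [ 0.0002 -0.0005] F jar [-3.5  0.4  6.6] M jar [0.18 1.06 0.04] q6 0.49 w 0.0157
bar ang in jar -108.8
```

>>> {"fn": "step_arm", "kwargs": {"commands": [{"xyz": [0,0,0],"twist": [1.81,-0.11,-3.56]},{"xyz": [0,0,0],"twist": [2.72,-0.16,-5.35]},{"xyz": [0,0,0],"twist": [2.72,-0.16,-5.35]}]}}

```text
time: 13.83
tool_pos: [0.5877, 0.0851, 0.1954]
ee_rot: [-1.361, -0.425, -0.536]
wrist_force: [-6.5, 0.3, 3.8]
width: 0.0162
```

```bash
python3 st.py
```

```text
t 13.83 xyz [ -0.1    0.71 -22.67] tiltdeg 0.03 [ 0.0004 -0.0003] F jar [-4.  -0.1  6.3] M jar [0.23 1.1  0.11] q6 0.594 w 0.0162
bar ang in jar -114.7
```

I'll ease the push to check that the thread itself holds the lid.

>>> {"fn": "step_arm", "kwargs": {"commands": [{"xyz": [-0.0005,0,0.0011],"twist": [0,0,0]},{"xyz": [-0.0011,0,0.0022],"twist": [0,0,0]},{"xyz": [-0.0011,0,0.0022],"twist": [0,0,0]}]}}

```text
time: 14.08
tool_pos: [0.5873, 0.0848, 0.1958]
ee_rot: [-1.36, -0.424, -0.539]
wrist_force: [2.8, -0.6, -4.1]
width: 0.0154
```

```bash
python3 st.py
```

```text
t 14.08 xyz [ -0.2    0.4  -22.15] tiltdeg 0.02 [ 0.0003 -0.    ] F jar [ 0.7 -0.4 -4.9] M jar [0.43 0.41 0.16] q6 0.596 w 0.0154
bar ang in jar -114.9
```

The thread holds: with a 3.5 N pull it stays at -22.15, about -20.95 mm true, against 21 mm for home. I'll unload to neutral and let go.

>>> {"fn": "step_arm", "kwargs": {"commands": [{"xyz": [0.0003,0,-0.0006],"twist": [0,0,0]},{"xyz": [0.0003,0,-0.0006],"twist": [0,0,0]}]}}

```text
time: 14.25
tool_pos: [0.5874, 0.0849, 0.1958]
ee_rot: [-1.359, -0.424, -0.541]
wrist_force: [2.0, -0.3, -4.7]
width: 0.016
```

>>> {"fn": "step_arm", "kwargs": {"commands": [{"xyz": [0,0,0],"twist": [0,0,0]},{"xyz": [0,0,0],"twist": [0,0,0]},{"xyz": [0,0,0],"twist": [0,0,0]},{"xyz": [0,0,0],"twist": [0,0,0]},{"xyz": [0,0,0],"twist": [0,0,0]}], "fingers": 130}}

```text
time: 14.67
tool_pos: [0.588, 0.0849, 0.1973]
ee_rot: [-1.357, -0.426, -0.543]
wrist_force: [0.4, 0.6, -0.6]
width: 0.0442
```

```bash
python3 st.py
```

```text
t 14.67 xyz [  1.1    0.46 -21.1 ] tiltdeg 0.12 [-0.0021 -0.0001] F jar [ 0.   0.6 -0.7] M jar [-0.02  0.16  0.05] q6 0.6 w 0.0442
bar ang in jar -115.1
```

Retreating along the axis by 100 mm, then up and to the right so the cameras can see.

>>> {"fn": "step_arm", "kwargs": {"commands": [{"xyz": [-0.0045,0.0003,0.0089],"twist": [0,0,0]},{"xyz": [-0.0136,0.0008,0.0267],"twist": [0,0,0]},{"xyz": [-0.0272,0.0016,0.0535],"twist": [0,0,0]},{"xyz": [-0.0408,0.0024,0.0802],"twist": [0,0,0]},{"xyz": [-0.0453,0.0027,0.0891],"twist": [0,0,0]},{"xyz": [-0.06,-0.02,0.1],"twist": [0,0,0]},{"xyz": [-0.08,-0.05,0.1],"twist": [0,0,0]},{"xyz": [-0.1,-0.08,0.1],"twist": [0,0,0]},{"xyz": [-0.12,-0.11,0.1],"twist": [0,0,0]},{"xyz": [-0.14,-0.14,0.1],"twist": [0,0,0]},{"xyz": [-0.16,-0.17,0.1],"twist": [0,0,0]},{"xyz": [-0.16,-0.17,0.1],"twist": [0,0,0]}]}}

```text
time: 15.67
tool_pos: [0.4247, -0.092, 0.2964]
ee_rot: [-1.361, -0.426, -0.555]
wrist_force: [0.3, 0.1, -0.3]
width: 0.0458
```

```bash
python3 snap.py 7 scene top
python3 - <<'E'
from edge import *
r=[]
m,F=mouthframe()
for n,(u0,v0,w,h) in {'scene':(210,120,70,65),'top':(220,130,70,65)}.items():
    K=5.7; b=cv2.resize(cv2.imread(f'pics/{n}7.png')[v0:v0+h,u0:u0+w],None,fx=K,fy=K,interpolation=cv2.INTER_CUBIC)
    o=m-.0222*F[:,2]
    q=(proj(n,disc(.050,.025)@F.T+o)-(u0,v0)+.5)*K-.5; cv2.polylines(b,[np.round(q).astype(int)],True,(255,0,0),1); r.append(b)
cv2.imwrite('pics/f7.png',np.hstack(r))
for n in('scene','top'):
    P=disc(.050,.025)@F.T+m-.0222*F[:,2]
    e=edge(n,'7',P,None,range(72),rng=2.5,sign=-1); w=e[e[:,2]>1.1]; A=np.c_[w[:,3:5],np.ones(len(w))]; k=np.ones(len(w),bool)
    for _ in range(5):
        s=np.linalg.lstsq(A[k],w[k,1],rcond=None)[0]; rr=w[:,1]-A@s; k=abs(rr)<.5
    print(n,s.round(2),k.sum(),len(w))
# lid top plane from depth
from meas import cloud
for n,b in(('scene',(225,125,270,170)),('top',(235,140,285,190))):
    P,c,ok,uv=cloud(n,'7',*b); q=(P-m)@F*1000
    k=ok&(np.hypot(q[:,0],q[:,1])<46)&(abs(q[:,2]-4)<8)&(c.min(1)>130)
    for _ in range(4):
        A=np.c_[q[k,:2],np.ones(k.sum())]; s=np.linalg.lstsq(A,q[k,2],rcond=None)[0]; k=k&(abs(q[:,2]-np.c_[q[:,:2],np.ones(len(q))]@s)<3)
    print(n,'top face in jar frame: slopes',s[:2].round(4),'z',s[2].round(2),k.sum())
E
```

```text
time 15.7667
joint_positions [-0.4784, -0.5367, 1.7845, 0.1852, 1.4579, 0.0444]
tool_pos [0.427, -0.0871, 0.2965]
ee_rot [-1.3572, -0.4249, -0.5491]
wrist_force [-0.9555, 1.0505, 0.3184]
wrist_torque [-0.0066, 0.1272, 0.0032]
width 0.0462
scene [-0.47  0.13 -0.42] 55 67
top [-0.31  0.17 -0.1 ] 64 72
scene top face in jar frame: slopes [0.0022 0.0256] z 2.11 391
top top face in jar frame: slopes [0.0086 0.0197] z 1.49 290
```

View pics/f7.png

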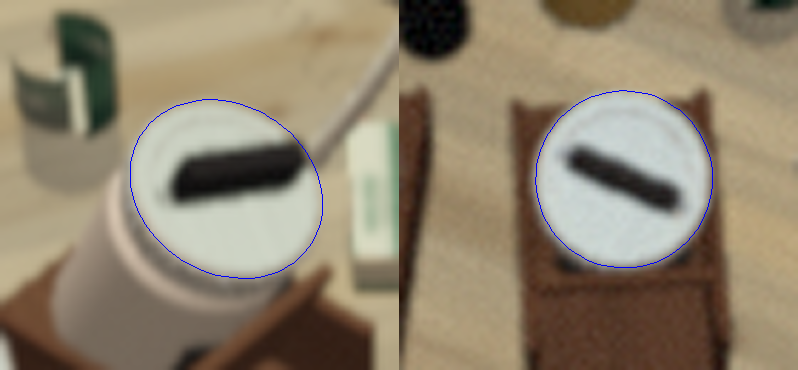

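View pics/top7.png

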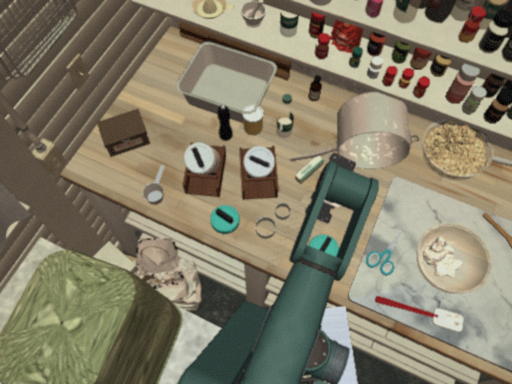

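The lid sits squarely on the jar at scene (250,152) and top (259,161), the outline matches the model to within about 1 mm, and the bystanders are where they were. The gripper is well clear, so I'm handing in.

Run:
```python
from bench import robot
print(robot.close_job())
```

```text
the job is handed in; nothing more can be done
None
```

The lid is screwed home on the open jar and released, and I handed the job in at about 15.8 s; no verdict was reported. I pinched the metal lid by its bar and set it over the mouth. It landed on the rib stops, so I turned it back about 107° until it dropped in, then screwed it about 74° clockwise.

**What the last checks showed:**
- **Depth:** with a 3.5 N pull before release, the thread held the lid at about 21 mm below the rim, where home is 21 mm. That figure includes a 1.2 mm correction to my axial estimate, taken from the contact heights.
- **Force while screwing:** pressing it on gave about 8 N, which matches the seal compressed by its 3 mm. I saw no force above about 14 N along the axis at any point.
- **Position:** the pictures put the lid within about 1 mm of the jar's axis.
- **Bystanders:** by eye, the cup, butter and both cutters are where they stood in the first picture. I did not measure them.

**What disagreed:**
- **Tilt:** the depth images tilt the lid's top face by 0.02–0.026 rad against my estimated jar frame, while the arm's own reading showed under 0.1°. Both are inside the 0.06 rad limit, and part of the difference may be my estimate of the stand's yaw.
- **Lateral offset:** before contact, the camera and arm estimates differed by about 1.5 mm. I took the middle.
- **Wrong correction:** while turning back I tilted the lid about 1° on a misread moment, then undid it.

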